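Compare a red fan board with the reference in the comparison box

TASK

Take the colour-reading wand out of its stand and hold its tip steady for a full second two to three centimetres off the white dot on the sloping red board, pointing square at the board and not touching it. Then pass the wand's blade straight down, without forcing it, through the narrow window in the top of the grey comparison box, and finish there still holding the wand: upright and still, the middle of the yellow band level with the top of the window, the wand's weight in the gripper and not on the box. Leave the other things on the desk where they are.

Things in the scene. Friction and masses are not known exactly. Their poses are not given: they have to be found in the camera images.
- wand: Colour-reading wand, loose, about 180 g, 171 mm long, upright in its stand. Origin: centre of the tip; z up the wand, x its wide way, y its thickness; same after half a turn about z. White blade 30 (x) by 12 mm (y), z 0 to 95 mm; its last 12 mm are black and taper to 24 by 6 mm. Yellow band z 39 to 51 mm, middle 45. Black collar 48 by 34 mm, z 95 to 101. Above it the handle. It reads along its axis, out of the tip.
- wand_grip (a point): Middle of the wand's blue handle block, on the wand's axis 136 mm above the tip; axes as the wand's. The block is 34 mm wide (x), 24 mm thick (y) and 70 mm tall (z 101 to 171 mm from the tip), with an orange spot on top. Grip it across its 24 mm thickness.
- stand: The wand's fixed stand: grey foot 100 (x) by 80 mm (y), black top plate 84 by 64 mm at 105 mm height. Origin: centre of its underside on the desk. The wand's collar rests on the top plate, the blade hangs in a loose slot 36 (x) by 18 mm (y), the wand's axes parallel to the stand's, its tip 10 mm above the desk. Lift it straight up over 100 mm to clear.
- dot (a point): Centre of the white dot, 24 mm across, in the middle of a round red board (164 mm across, 6 mm thick, brass rim, black strokes) on a fixed easel. z: the board's normal, out of its face, leaning 20 degrees from vertical (towards the robot at yaw 0); x up the slope; y level. The dot is about 68 mm above the desk, the highest part of the rim about 96 mm.
- window (a point): Centre of the window, at the upper face of the comparison box's white top plate, 110 mm above the desk: a slot 32 (x) by 14 mm (y), in all 2 mm larger than the blade each way. x along the slot, y across it, z up. Edges square; plate 8 mm thick; below it an open chamber, its floor 104 mm below this point. A wand let go sinks until its collar lies on the plate.
- refbox: The fixed grey comparison box with a white top, 120 mm (x) by 140 mm (y) by 110 mm high. Origin: centre of its underside, axes parallel to those of the window.
- board: The round red board on the easel, not to be touched. Origin: centre of the back of the board, 7 mm behind the dot; axes as the dot's.
- thermos: Bystander: magenta thermos flask, 66 mm across, 210 mm tall, loose. Origin: centre of its underside.
- inkbottle: Bystander: black ink bottle with red label and cap, 64 mm across, 160 mm tall, loose. Origin: centre of its underside.
- waterbowl: Bystander: blue ceramic water bowl, 110 mm across, 55 mm tall, loose. Origin: centre of its underside.
- palette: Bystander: white ceramic plate, 150 mm across, 18 mm tall, loose. Origin: centre of its underside.
- brushrest: Bystander: ceramic brush rest with three peaks, 30 by 100 mm, 51 mm tall, loose. Origin: centre of its underside.
- seal: Bystander: greenish carved stone seal, 24 by 24 mm, 62 mm tall, standing loose. Origin: centre of its underside.
- phone: Bystander: mobile phone lying flat, 75 by 150 by 9 mm, loose. Origin: centre of its underside.
Things that resemble listed ones, but are neither listed nor needed, are in the scene too. Of the things like the wand, leave any that is turquoise; of the rest the smaller one is meant.

How it is judged:
By the outcome, as a careful person would: the job done as asked, in the order asked, and still so for the second after the job is handed in, while the arm keeps its last pose, push and grip.
It also fails if it takes over 58 s, if anything falls off the work surface, if the arm or the gripper's body presses on something with over 40 N, if the wrist force passes 120 N, or if a joint passes its speed limit or range.

ROBOT

A 6-joint arm with a two-finger parallel gripper is mounted at the origin on the work surface. World frame = base frame: x ahead of the robot, y to its left, z up, the work surface at z = 0. Lengths are in m, angles in rad, forces in N, time in s.
With the tool pointing down it reaches from about 0.35 to 0.775 m from the base axis. Payload 7.3 kg.
Tool frame: the origin (TCP) lies on the centre line of the jaws, within the pads' length; the fingertips stand robot.nose_length ahead of it and the grasp point (between the pads) is the TCP (robot.nose_length is the distance from the TCP to the fingertips, in m); z points along the fingers, y is the direction in which the jaws open and shut (so a half turn about z gives the same grasp; the last joint's range is limited). The gripper opens to 92 mm and grips with 3 to 60 N. Pads are 19 mm wide; open, the fingers measure 130 mm over their backs; the gripper's body (75 mm by 190 mm) begins 47 mm behind the grasp point.
Start: joints at [-1.285, 0.342, 1.524, -0, 1.275, -0.146], TCP at [0.22, -0.477, 0.246] pointing down, gripper open.
Joint ranges: [-2.53, 2.53], [-0.77, 2.02], [0.04, 2.7], [-1, 4.14], [0.28, 2.66], [-3.11, 3.11]. Speed limits (rad/s): [2.57, 2.57, 3.14, 3.14, 3.14, 3.14].

INTERFACE

Orientations are given as [roll, pitch, yaw] about the fixed x, y, z axes, in that order (R = Rz(yaw) Ry(pitch) Rx(roll)).
In Python, from cell import robot, read_camera gives the robot as it stands.
- The arm moves only by the shell command python3 -m crank 'ROWS' [FORCE]. ROWS is JSON, a list of rows, each a list of 7 numbers: the shift along the tool's x, y, z in cm, then the turn, a rotation vector about the tool's x, y, z in degrees, then the opening, from 0 (shut) to 1 (fully open). In form: [[tx, ty, tz, wx, wy, wz, jaw], ...]. A call has 1 to 5 rows; each row is the pose to reach, as a shift and turn from the pose commanded when the call began, along the tool's axes at that moment; what a row does not reach only later rows make up. A row lasts 1/8 s, in which the tool goes at most 62.5 mm and 10.7 degrees, less where a joint would pass 70% of its speed; a pose out of reach is approached as far as the arm can. A call with a gripper value outside its range is refused whole. The fingers move at their own pace and stop on an object; FORCE is the grip in N (left out, the last holds). Time passes only in rows, so rows that repeat a pose let the fingers close. It gives the time, the measured TCP pose, the force and the opening at its end, in the units of the state.
- robot.observe(): the state, without advancing time (a new reading comes with each control period).
- read_camera(name): name is "side" or "top" or "wrist"; returns a dict with "frame" (480x640x3 uint8, red, green, blue), "intrinsics" (3x3 intrinsics, pixels), "R" (3x3) and "t" (3): a world point X has camera coordinates R X + t. Camera axes: x right, y down, z forward; pixel columns grow to the right and rows downward; lengths in m; the calibration is good to about 2 mm. The wrist camera is an equidistant fisheye: a pixel r from the principal point sees the ray r / f radians off the axis. A picture is of the moment at which its call begins. There is no depth.
- robot.hand_in(): hands the job in, once; it reports no verdict.
The state is a dict: "time": time; "qpos": joint angles; "qvel": joint speeds; "joint_efforts": joint torques, N m; "tool_pos": TCP position; "tool_rot": TCP orientation; "contact_force": force on the tool from outside, world axes, zero at the start; "torque": the same for the moment, N m; "opening": finger opening in m.
Only numpy, scipy, OpenCV 4.12 (cv2) and the standard library are available. Lean on these libraries where they do the work, as an engineer would, in place of code of your own. Each camera call takes 0.05 s, during which the arm holds its last target.

## Working session

There is one attempt and no reset: what is moved stays moved. The work goes in short steps, Python scripts to look and compute and a shell command to move; the robot and the scene stay as the last step left them, time stands still between calls to the robot, and variables do not carry over. Pictures are saved under pics/ and viewed, and the job is handed in when it is done.

```bash
ls; mkdir -p pics; python3 - <<'E'
from cell import robot, read_camera
import cv2
print(robot.observe(), robot.nose_length)
for n in ("side","top","wrist"):
    c=read_camera(n); cv2.imwrite(f"pics/{n}0.png",c["frame"][:,:,::-1]); print(n,c["intrinsics"].tolist(),c["R"].tolist(),c["t"].tolist())
E
```

```text
pics
{'time': 0.0, 'qpos': array([-1.28498663e+00,  3.42706875e-01,  1.52503198e+00, -4.33377095e-05,
        1.27535229e+00, -1.46058517e-01]), 'qvel': array([-0.00037568,  0.00091088,  0.00112197,  0.00062431, -0.00080483,
       -0.00114419]), 'joint_efforts': array([-1.20577966e-03, -4.31238949e+01, -2.44214541e+01,  7.16224336e-02,
        5.59552107e-02, -1.09281798e-04]), 'tool_pos': array([ 0.21962276, -0.47644373,  0.24504793]), 'tool_rot': array([-3.14010408e+00, -1.77091039e-04,  4.31880735e-01]), 'contact_force': array([-0.14155319,  0.32716118, -1.33533116]), 'torque': array([-0.01041579, -0.02033988,  0.00268619]), 'opening': 0.09130373547615248} 0.019
side [[487.6850623477149, 0.0, 323.25077904565023], [0.0, 487.6850623477149, 239.86080841874195], [0.0, 0.0, 1.0]] [[-0.9807155919774273, -0.19456604930571647, -0.018465646750926934], [-0.13587285239463867, 0.7466712496151046, -0.651168651718096], [0.14048307953098568, -0.6361022696514957, -0.7587083806771261]] [0.5994694161331261, 0.12566542267411643, 1.18434588012855]
top [[434.0818045888879, 0.0, 318.21408745778643], [0.0, 434.0818045888879, 238.28646601679816], [0.0, 0.0, 1.0]] [[0.027697867378837872, -0.9995511295647841, -0.011417860063446741], [-0.9898889924944593, -0.025836948052808666, -0.13947126820109085], [0.13911366101489986, 0.015165470684440168, -0.9901602889522235]] [0.019529117609894064, 0.5988728887928663, 1.0927362525788311]
wrist [[371.64829954431775, 0.0, 321.0471800458139], [0.0, 371.64829954431775, 237.7872207889583], [0.0, 0.0, 1.0]] [[0.4179114020638544, -0.9084862075392701, -0.0016943246262282404], [-0.8670474945908233, -0.3994046987055283, 0.29783305521000203], [-0.2712539440244167, -0.12299876976157847, -0.9546164677441608]] [-0.5250322973824255, -0.03658490192034594, 0.3917305364386699]
```

View pics/side0.png

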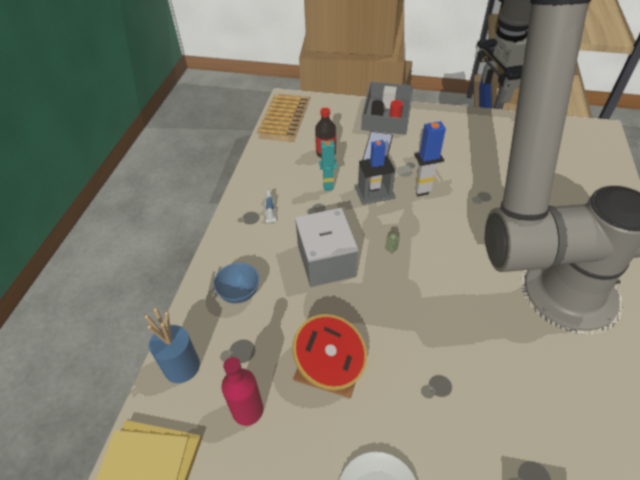

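View pics/top0.png

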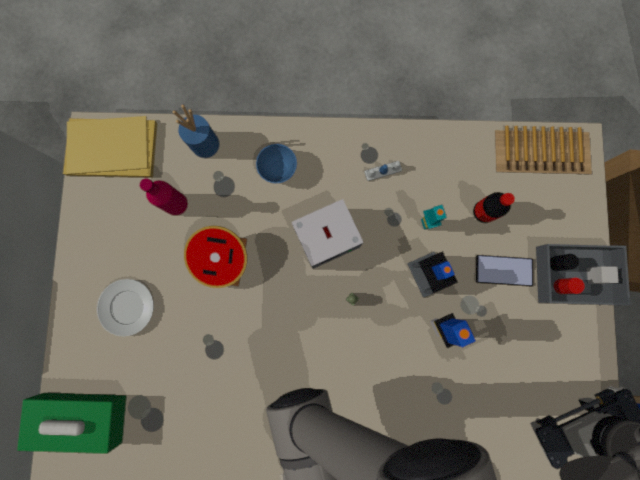

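View pics/wrist0.png

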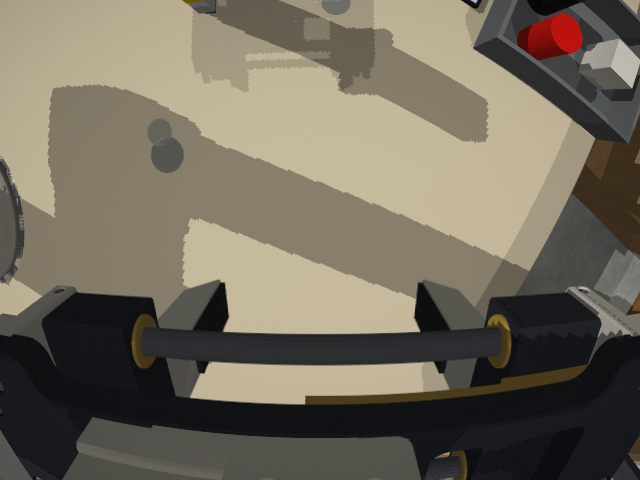

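```bash
python3 - <<'E'
import cv2,numpy as np
s=cv2.imread("pics/side0.png");t=cv2.imread("pics/top0.png")
a=cv2.resize(s[100:220,290:470],None,fx=4.4,fy=4.4,interpolation=cv2.INTER_CUBIC)
b=cv2.resize(t[190:360,370:560],None,fx=3.5,fy=3.5,interpolation=cv2.INTER_CUBIC)
cv2.imwrite("pics/c1.png",a);cv2.imwrite("pics/c2.png",b);print(a.shape,b.shape)
c=cv2.resize(t[180:300,170:380],None,fx=3.8,fy=3.8,interpolation=cv2.INTER_CUBIC)
cv2.imwrite("pics/c3.png",c)
c=cv2.resize(s[195:405,280:400],None,fx=2.8,fy=2.8,interpolation=cv2.INTER_CUBIC)
cv2.imwrite("pics/c4.png",c)
E
```

```text
(528, 792, 3) (595, 665, 3)
```

View pics/c1.png

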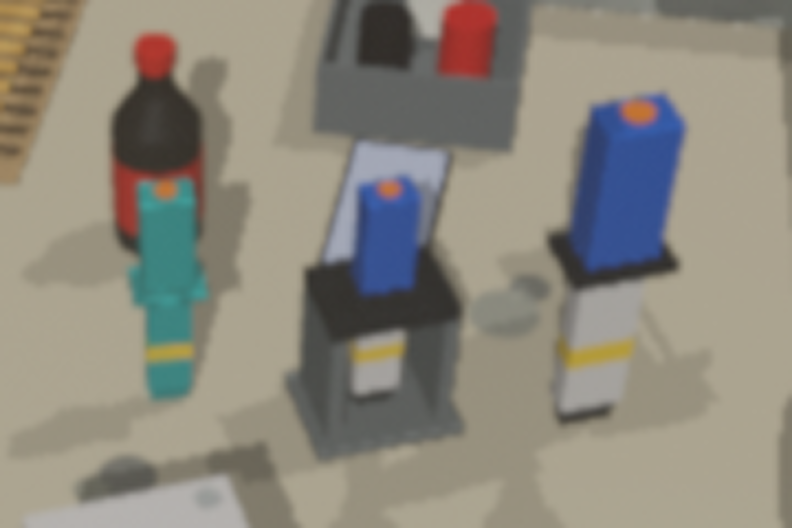

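View pics/c2.png

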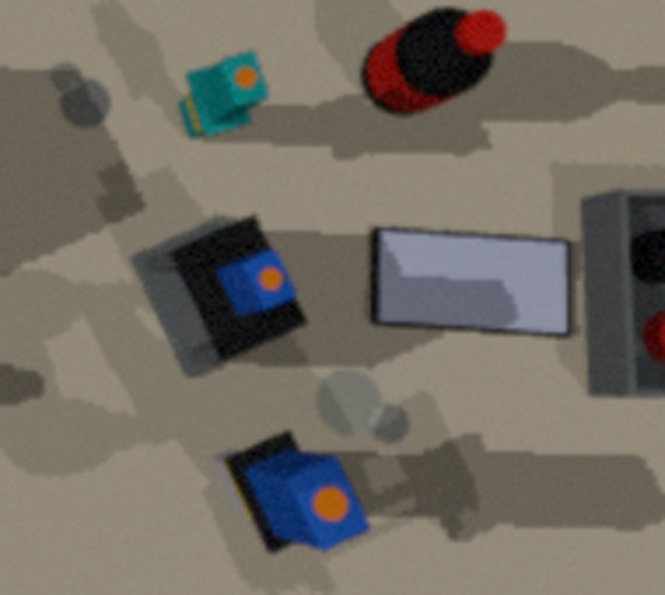

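View pics/c3.png

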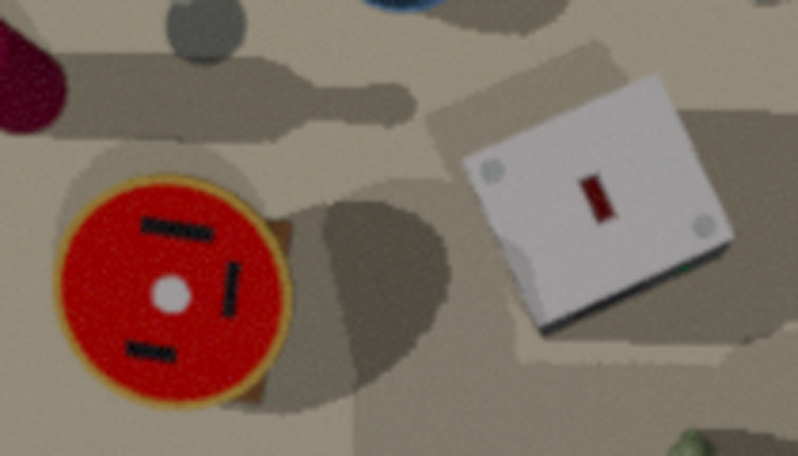

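View pics/c4.png

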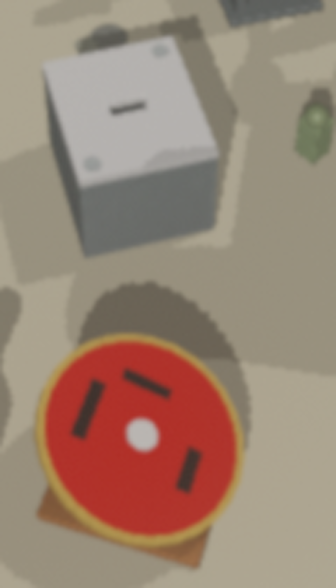

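```bash
cat > h.py <<'E'
import numpy as np,cv2
from scipy.optimize import least_squares
from scipy.spatial.transform import Rotation as Rn
def proj(c,X):
    X=np.atleast_2d(X); p=X@np.array(c["R"]).T+np.array(c["t"]); K=c["intrinsics"]
    if c.get("fish"):
        r=np.hypot(p[:,0],p[:,1]); th=np.arctan2(r,p[:,2]); s=th/np.maximum(r,1e-9)
        return np.c_[K[0][0]*p[:,0]*s+K[0][2],K[1][1]*p[:,1]*s+K[1][2]]
    return np.c_[K[0][0]*p[:,0]/p[:,2]+K[0][2],K[1][1]*p[:,1]/p[:,2]+K[1][2]]
def cam(n):
    from cell import read_camera
    c=read_camera(n); c["fish"]=n=="wrist"; c["bgr"]=np.ascontiguousarray(c["frame"][:,:,::-1]); return c
def rect(c,cx,cy,z,half=0.12,s=0.0005,yaw=0.0):
    """plane image at height z; rows: +u(x') down->up ; cols: y' left"""
    n=int(2*half/s); g=(np.arange(n)-n/2+.5)*s
    U,V=np.meshgrid(g,g); # col=U , row=V
    x=cx+np.cos(yaw)*U-np.sin(yaw)*V; y=cy+np.sin(yaw)*U+np.cos(yaw)*V
    q=proj(c,np.c_[x.ravel(),y.ravel(),np.full(x.size,z)]).astype(np.float32)
    return cv2.remap(c["bgr"],q[:,0].reshape(n,n),q[:,1].reshape(n,n),cv2.INTER_CUBIC)
def back(c,u,v,z):
    """pixel -> plane z"""
    return least_squares(lambda p: (proj(c,[p[0],p[1],z])-[u,v]).ravel(),[0.5,0]).x
def tri(obs):
    return least_squares(lambda X: np.concatenate([(proj(c,X)-[u,v]).ravel() for c,u,v in obs]),[0.5,0,0.1])
E
cat > m1.py <<'E'
from h import *
import pickle
S=cam("side");T=cam("top"); pickle.dump((S,T),open("st.pkl","wb"))
def blob(c,mask,near):
    n,l,st,ce=cv2.connectedComponentsWithStats(mask.astype(np.uint8))
    i=min(range(1,n),key=lambda i:np.hypot(*(ce[i]-near))if st[i,4]>6 else 1e9); return ce[i],st[i],l==i
def hsv(c): return cv2.cvtColor(c["bgr"],cv2.COLOR_BGR2HSV).astype(int)
hs,ht=hsv(S),hsv(T)
# white dot
wh=lambda h:(h[...,1]<70)&(h[...,2]>140)
org=lambda h:(h[...,0]>5)&(h[...,0]<22)&(h[...,1]>130)&(h[...,2]>120)
red=lambda h:((h[...,0]<6)|(h[...,0]>174))&(h[...,1]>170)&(h[...,2]>80)
for nm,f,ps,pt in (("dot",wh,(331,351),(215,257)),("spot",org,(378,142),(447,269)),("rimred",red,(331,351),(215,257))):
    a=blob(S,f(hs),ps);b=blob(T,f(ht),pt)
    r=tri([(S,*a[0]),(T,*b[0])]); print(nm,a[0],a[1],b[0],b[1],r.x,r.fun)
E
python3 m1.py
```

```text
dot [330.52747253 349.84615385] [326 345  10  11  91] [214.734375 257.125   ] [211 253   9   9  64] [0.53700079 0.29686192 0.06892675] [-0.67356174 -0.1224373  -0.0022973   0.8336595 ]
spot [327.  141.7] [326 140   3   4  10] [447. 269.] [445 267   5   5  21] [ 0.57541719 -0.26848183  0.15107703] [ 27.47395708   5.38708123  -0.1090009  -24.26502515]
rimred [329.88938907 351.74919614] [ 297  318   67   68 3110] [214.46211786 256.82941958] [ 186  229   58   56 2257] [0.53808347 0.29885748 0.06397166] [-0.70129815 -0.12769168 -0.00226291  0.86977836]
```

```bash
cat > m2.py <<'E'
from h import *
import pickle
from m1 import blob,hsv,red,wh,org
S,T=pickle.load(open("st.pkl","rb"))
def contour(m):
    cs,_=cv2.findContours(m.astype(np.uint8),cv2.RETR_EXTERNAL,cv2.CHAIN_APPROX_NONE); return max(cs,key=cv2.contourArea)[:,0,:].astype(float)
def bR(yaw,tilt=np.radians(20)):
    z=np.array([-np.sin(tilt)*np.cos(yaw),-np.sin(tilt)*np.sin(yaw),np.cos(tilt)])
    y=np.array([-np.sin(yaw),np.cos(yaw),0]); return np.c_[np.cross(y,z),y,z]
if __name__=="__main__":
    hs,ht=hsv(S),hsv(T)
    brd=lambda h:((h[...,0]<30)|(h[...,0]>174))&(h[...,1]>150)&(h[...,2]>100)
    C=[(S,contour(blob(S,red(hs),(331,351))[2])),(T,contour(blob(T,red(ht),(215,257))[2]))]
    th=np.linspace(0,2*np.pi,720)
    def res(p,free=False):
        X0=p[:3];R=bR(p[3],p[5] if free else np.radians(20));r=p[4]
        out=[]
        P=X0+r*(np.cos(th)[:,None]*R[:,0]+np.sin(th)[:,None]*R[:,1])
        for i,(c,k) in enumerate(C):
            q=proj(c,P); 
            off=p[6:8] if i==0 else p[8:10]
            d=k[:,None,:]-q[None]; j=(d**2).sum(2).argmin(1); dd=d[np.arange(len(k)),j]
            n=q[j]-q.mean(0); n/=np.linalg.norm(n,axis=1)[:,None]; out.append((dd*n).sum(1)+0.4)
        return np.concatenate(out)
    for y0 in (-.4,0,.4):
        for f in(False,True):
            r=least_squares(lambda p:res(p,f),[.537,.297,.068,y0,.078,np.radians(20)],loss="soft_l1")
            print(f,np.round(r.x,4),r.cost, np.degrees(r.x[[3,5]]))
E
python3 m2.py | tail -6
```

```text
False [ 0.5371  0.2971  0.0692 -0.1285  0.0735  0.3491] 54.73570001151258 [-7.36147991 20.        ]
True [ 0.5371  0.2971  0.0692 -0.1456  0.0734  0.3466] 55.385785901703386 [-8.34315292 19.86016787]
False [ 0.5371  0.2971  0.0692 -0.12    0.0735  0.3491] 54.64354613345897 [-6.87343085 20.        ]
True [ 0.5371  0.2971  0.0692 -0.1445  0.0734  0.3481] 55.35146568004983 [-8.27880668 19.94401152]
False [ 0.5371  0.2971  0.0692 -0.1245  0.0735  0.3491] 54.63943980283763 [-7.1347069 20.       ]
True [0.5383 0.2972 0.07   0.605  0.0729 0.1312] 273.3750807474572 [34.66676406  7.51571818]
```

```bash
cat > m3.py <<'E'
from h import *
import pickle
S,T=pickle.load(open("st.pkl","rb"))
o=[]
for c in (T,S):
    a=rect(c,0.60,0.045,0.110,half=.12,s=.0008)
    b=rect(c,0.50,-0.25,0.105,half=.12,s=.0008)
    o.append(np.hstack([a,b]))
cv2.imwrite("pics/r1.png",np.vstack(o)); print(np.vstack(o).shape)
E
python3 m3.py
```

```text
(600, 600, 3)
```

View pics/r1.png

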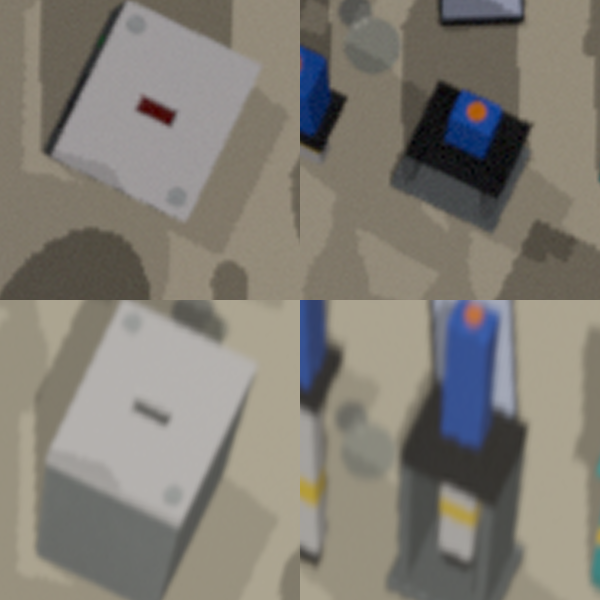

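```bash
cat > m4.py <<'E'
from h import *
import pickle
S,T=pickle.load(open("st.pkl","rb"))
def mr(c,cx,cy,z,f,half=.11,s=.0005,show=None):
    a=rect(c,cx,cy,z,half,s); h=cv2.cvtColor(a,cv2.COLOR_BGR2HSV).astype(int); m=f(h).astype(np.uint8)
    n,l,st,ce=cv2.connectedComponentsWithStats(m); N=a.shape[0]
    i=min((i for i in range(1,n) if st[i,4]>250),key=lambda i:np.hypot(*(ce[i]-N/2))); 
    k=np.argwhere(l==i)[:,::-1].astype(np.float32); (u,v),(w,hh),an=cv2.minAreaRect(k)
    if w<hh: an-=90; w,hh=hh,w
    an=(an+90)%180-90
    return np.round([cx+(u+.5-N/2)*s,cy+(v+.5-N/2)*s,w*s,hh*s,an],4)
for n,c in(("T",T),("S",S)):
    print(n,"box",mr(c,.6,.045,.110,lambda h:(h[...,1]<40)&(h[...,2]>(115 if n=="T" else 130))))
    print(n,"slot",mr(c,.607,.035,.110,lambda h:((h[...,1]>70)if n=="T" else (h[...,2]<140)),half=.04,s=.00025))
    print(n,"plate",mr(c,.51,-.235,.105,lambda h:(h[...,2]<(45 if n=="T" else 75))))
    print(n,"spot",mr(c,.52,-.25,.181,lambda h:(h[...,0]>5)&(h[...,0]<22)&(h[...,1]>120)&(h[...,2]>120),half=.06,s=.00025))
    print(n,"blueTop",mr(c,.52,-.25,.181,lambda h:(h[...,0]>105)&(h[...,0]<130)&(h[...,1]>180)&(h[...,2]>(130 if n=="T" else 180)),half=.06,s=.00025))
E
python3 m4.py
```

```text
T box [ 6.05200e-01  1.44000e-02  1.47100e-01  1.25900e-01 -6.40577e+01]
T slot [6.05000e-01 1.41000e-02 2.88000e-02 1.15000e-02 2.65651e+01]
T plate [ 0.5144 -0.2568  0.0838  0.0668 25.4633]
T spot [ 5.15800e-01 -2.59100e-01  1.20000e-02  1.18000e-02 -3.36901e+01]
T blueTop [ 5.15100e-01 -2.57600e-01  3.12000e-02  2.24000e-02  2.53462e+01]
S box [ 6.11900e-01  7.40000e-03  1.72900e-01  1.41700e-01 -6.41064e+01]
S slot [6.01200e-01 1.57000e-02 3.02000e-02 8.70000e-03 2.62587e+01]
S plate [ 0.5117 -0.25    0.0897  0.0793 25.641 ]
S spot [ 5.124e-01 -2.608e-01  8.700e-03  8.500e-03  4.500e+01]Traceback (most recent call last):
  File "m4.py", line 17, in <module>
    print(n,"blueTop",mr(c,.52,-.25,.181,lambda h:(h[...,0]>105)&(h[...,0]<130)&(h[...,1]>180)&(h[...,2]>(130 if n=="T" else 180)),half=.06,s=.00025))
                      ~~^^^^^^^^^^^^^^^^^^^^^^^^^^^^^^^^^^^^^^^^^^^^^^^^^^^^^^^^^^^^^^^^^^^^^^^^^^^^^^^^^^^^^^^^^^^^^^^^^^^^^^^^^^^^^^^^^^^^^^^^^^^^^
  File "m4.py", line 7, in mr
    i=min((i for i in range(1,n) if st[i,4]>250),key=lambda i:np.hypot(*(ce[i]-N/2)));
ValueError: min() iterable argument is empty
```

```bash
cat > go.py <<'E'
import sys; from h import *
from cell import robot
# usage: go.py x y z [tool R from: yaw tilt-normal..]
def delta(p,R):
    s=robot.observe(); R0=Rn.from_euler("xyz",s["tool_rot"]).as_matrix()
    return np.round(R0.T@(np.array(p)-s["tool_pos"])*100,2), np.round(np.degrees(Rn.from_matrix(R0.T@R).as_rotvec()),2)
def down(yaw): return Rn.from_euler("xyz",[np.pi,0,np.radians(yaw)]).as_matrix()
def st():
    s=robot.observe(); print(round(s["time"],2),np.round(s["tool_pos"],4),np.round(np.degrees(s["tool_rot"]),2),"F",np.round(s["contact_force"],1),"op",round(s["opening"],4),"q",np.round(s["qpos"],2))
if __name__=="__main__":
    a=list(map(float,sys.argv[1:])); st(); print(*delta(a[:3],down(a[3])))
E
python3 - <<'E'
from h import *; import pickle
S,T=pickle.load(open("st.pkl","rb"))
print("bigwand spot",back(T,462.5,334,.22),"base",tri([(S,423,192),(T,441,326)]).x, "thermos",back(T,172,203,.03),"big spot tri",tri([(S,434.5,125.5),(T,464,334)]).x)
E
python3 go.py .22 -.477 .32 25.5; python3 go.py .515 -.258 .32 25.5
```

```text
bigwand spot [ 0.37570629 -0.2794773 ] base [ 0.37593517 -0.29456264 -0.00700284] thermos [0.68518096 0.43073129] big spot tri [ 0.37650829 -0.27588501  0.24112038]
0.35 [ 0.2197 -0.4768  0.2456] [-179.98   -0.     24.74] F [-0.4  0.  -0.2] op 0.0917 q [-1.29  0.34  1.52 -0.    1.28 -0.15]
[ 0.02  0.03 -7.44] [-0.02 -0.   -0.76]
0.35 [ 0.2197 -0.4768  0.2456] [-179.98   -0.     24.74] F [-0.4  0.  -0.2] op 0.0917 q [-1.29  0.34  1.52 -0.    1.28 -0.15]
[35.97 -7.51 -7.44] [-0.02 -0.   -0.76]
```

```bash
python3 -m crank '[[0,0,-6,0,0,-0.4,1],[3,-0.6,-7.4,0,0,-0.8,1],[9,-1.9,-7.4,0,0,-0.8,1],[15,-3.1,-7.4,0,0,-0.8,1],[21,-4.4,-7.4,0,0,-0.8,1]]'; python3 go.py .515 -.258 .27 25.5
```

```text
time: 0.98
tool_pos: [0.3933, -0.3478, 0.3199]
tool_rot: [3.141, -0.0, 0.445]
contact_force: [0.2, -1.3, -0.2]
opening: 0.0917
0.97 [ 0.3933 -0.3478  0.3199] [179.97  -0.    25.51] F [ 0.2 -1.3 -0.2] op 0.0917 q [-0.87  0.29  1.39 -0.    1.46  0.26]
[14.85 -2.87  4.99] [ 0.03 -0.    0.01]
```

```bash
python3 -m crank '[[6,-1.2,0,0,0,0,1],[11,-2.1,2,0,0,0,1],[14.85,-2.87,5,0,0,0,1],[14.85,-2.87,5,0,0,0,1]]'; python3 - <<'E'
from h import *
c=cam("wrist"); cv2.imwrite("pics/w1.png",c["bgr"])
from go import st; st()
print(proj(c,[[.515,-.258,.181],[.5144,-.2568,.105],[.515,-.258,.111]]))
import pickle; pickle.dump(c,open("w1.pkl","wb"))
E
```

```text
time: 1.48
tool_pos: [0.5143, -0.2565, 0.2669]
tool_rot: [-3.137, 0.002, 0.45]
contact_force: [-0.7, -0.4, -0.1]
opening: 0.0918
1.52 [ 0.5138 -0.2581  0.2686] [-1.7988e+02  9.0000e-02  2.5680e+01] F [ 0.2 -0.4 -0.4] op 0.0919 q [-0.6   0.42  1.34 -0.    1.38  0.52]
[[323.09422418 254.14909093]
 [321.48215192 223.11853739]
 [323.08438753 225.01219956]]
```

View pics/w1.png

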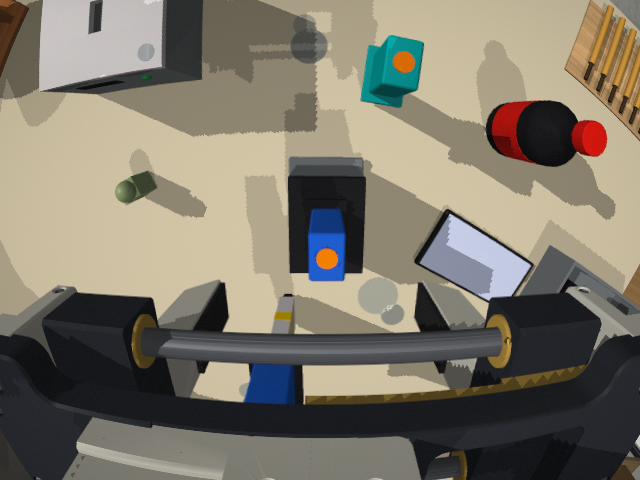

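```bash
python3 - <<'E'
from h import *; import pickle
from m1 import blob,hsv,org
c=pickle.load(open("w1.pkl","rb")); S,T=pickle.load(open("st.pkl","rb"))
h=hsv(c); b=blob(c,org(h)&(h[...,1]>200),(327,258)); print(b[0],b[1],back(c,*b[0],.181))
hs=hsv(S); k=blob(S,(hs[...,0]>3)&(hs[...,0]<22)&(hs[...,1]>100)&(hs[...,2]>120),(378,142)); print(k[0],k[1],back(S,*k[0],.181))
k2=blob(T,org(hsv(T)),(447,269)); print(back(T,*k2[0],.181), tri([(c,*b[0]),(T,*k2[0]),(S,*k[0])]).x)
# stand plate in wrist
m=(h[...,2]<60); n,l,st,ce=cv2.connectedComponentsWithStats(m[170:285,270:380].astype(np.uint8)); print(st)
# handle top rect
from m4 import mr
E
python3 - <<'E'
import sys; sys.path.insert(0,"."); import os; os.chdir(".")
from h import *; import pickle
c=pickle.load(open("w1.pkl","rb"))
a=rect(c,.515,-.258,.181,half=.03,s=.0001,yaw=np.radians(25.5)); cv2.imwrite("pics/rw1.png",a)
a=rect(c,.515,-.258,.105,half=.06,s=.0002,yaw=np.radians(25.5)); cv2.imwrite("pics/rw2.png",a)
E
```

```text
dot [330.48888889 349.88888889] [326 345  10  11  90] [214.77977192 173.36717143] [  71  112  232  121 5349] [0.62261758 0.29729666 0.07866635] [-40.81669319  -9.04779516   0.88156288  50.74946574]
spot [327.2 141.7] [326 140   3   4  10] [439.85714286 211.80952381] [438 210   5   5  21] [ 0.64726849 -0.2458933   0.1773587 ] [-0.47125337 -0.1084121   0.00905444  0.41986858]
rimred [329.93472669 351.8       ] [ 297  318   67   68 3110] [214.47126949 256.8155902 ] [ 187  229   57   56 2245] [0.53804507 0.29887185 0.06381134] [-0.72919718 -0.13275377 -0.0023642   0.90440657]
[326.57188498 258.23961661] [317 249  20  20 313] [ 0.51344784 -0.26124409]
[327.41176471 142.05882353] [326 140   4   5  17] [ 0.64418061 -0.23969838]
[ 0.64749093 -0.24490983] [ 0.55394131 -0.24020156  0.29133828]
[[   0    0  110  115 7649]
 [  18    5   78   98 5001]]
T box [ 6.06800e-01  1.43000e-02  1.46800e-01  1.25000e-01 -6.40156e+01]
T slot [6.05000e-01 1.42000e-02 2.93000e-02 1.16000e-02 2.65651e+01]
T plate [ 0.5075 -0.2717  0.1086  0.0959 23.344 ]Traceback (most recent call last):
  File "<stdin>", line 10, in <module>
  File "m4.py", line 16, in <module>
    print(n,"spot",mr(c,.52,-.25,.181,lambda h:(h[...,0]>5)&(h[...,0]<22)&(h[...,1]>120)&(h[...,2]>120),half=.06,s=.00025))
                   ~~^^^^^^^^^^^^^^^^^^^^^^^^^^^^^^^^^^^^^^^^^^^^^^^^^^^^^^^^^^^^^^^^^^^^^^^^^^^^^^^^^^^^^^^^^^^^^^^^^^^^^
  File "m4.py", line 7, in mr
    i=min((i for i in range(1,n) if st[i,4]>250),key=lambda i:np.hypot(*(ce[i]-N/2)));
ValueError: min() iterable argument is empty
```

View pics/rw1.png

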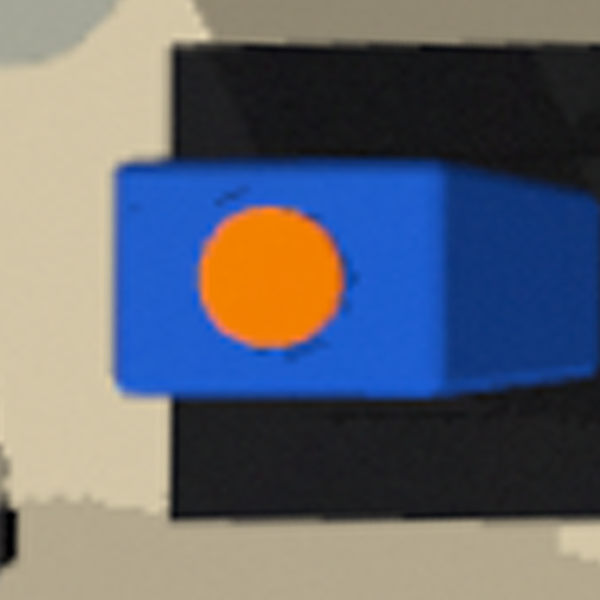

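View pics/rw2.png

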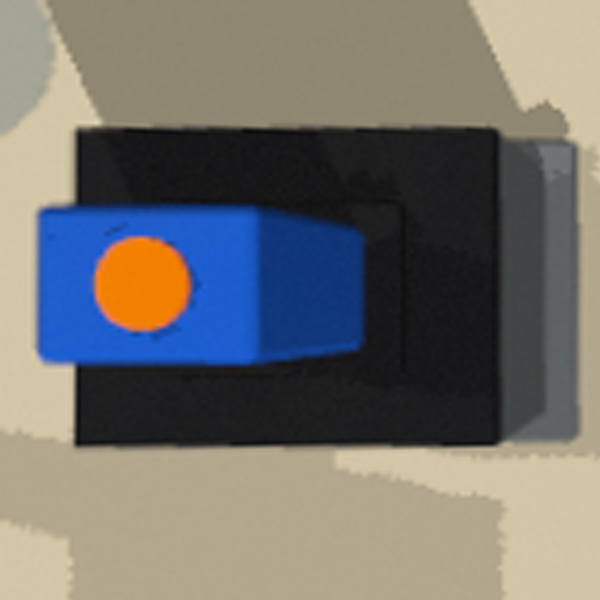

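```bash
python3 - <<'E'
s=open("m1.py").read().split("\n"); i=[k for k,l in enumerate(s) if l.startswith("S=cam")][0]
s.pop(i); j=[k for k,l in enumerate(s) if l.startswith("hs,ht")][0]; open("m1.py","w").write("\n".join(s[:j]))
s=open("m4.py").read(); open("m4.py","w").write(s[:s.index("for n,c in((")])
E
python3 go.py .5143 -.2597 .145 25.5
```

```text
1.62 [ 0.5134 -0.2598  0.2705] [179.93  -0.    25.52] F [-0.  -0.6 -0.7] op 0.0923 q [-0.6   0.42  1.34 -0.    1.38  0.52]
[ 0.08  0.02 12.55] [ 0.07 -0.    0.02]
```

```bash
python3 -m crank '[[0.08,0,5,0,0,0,1],[0.08,0,9,0,0,0,1],[0.08,0,12.5,0,0,0,1],[0.08,0,12.5,0,0,0,1]]'; python3 - <<'E'
from h import *
c=cam("wrist"); cv2.imwrite("pics/w2.png",c["bgr"])
from go import st; st()
E
```

```text
time: 2.12
tool_pos: [0.5127, -0.2593, 0.1436]
tool_rot: [-3.138, 0.002, 0.444]
contact_force: [0.2, 0.4, 0.4]
opening: 0.0916
2.17 [ 0.5139 -0.2598  0.1455] [1.7999e+02 1.0000e-02 2.5450e+01] F [ 0.7 -0.3  0.2] op 0.092 q [-0.6   0.53  1.52 -0.    1.09  0.53]
```

View pics/w2.png

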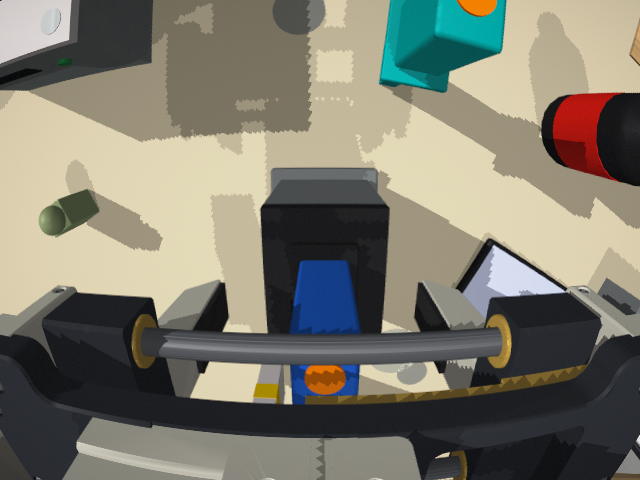

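```bash
python3 -m crank '[[0,0.12,0,0,0,0,0.6],[0,0.12,0,0,0,0,0.4],[0,0.12,0,0,0,0,0.2],[0,0.12,0,0,0,0,0.2],[0,0.12,0,0,0,0,0.1]]' 30;python3 -m crank '[[0,0,0,0,0,0,0.1],[0,0,0,0,0,0,0.1],[0,0,0,0,0,0,0.1]]' 30; python3 go.py .5143 -.2597 .145 25.5
```

```text
time: 2.8
tool_pos: [0.515, -0.2597, 0.1448]
tool_rot: [3.141, -0.0, 0.446]
contact_force: [-0.2, 0.6, 0.4]
opening: 0.0467
time: 3.18
tool_pos: [0.5149, -0.2598, 0.1447]
tool_rot: [-3.142, 0.0, 0.446]
contact_force: [0.8, 0.1, -0.3]
opening: 0.0234
3.17 [ 0.5149 -0.2598  0.1447] [-180.      0.     25.54] F [ 0.8  0.1 -0.3] op 0.0234 q [-0.6   0.53  1.52 -0.    1.09  0.52]
[-0.05 -0.03 -0.03] [-0.    0.    0.04]
```

```bash
python3 -m crank '[[0,0,-3,0,0,0,0.1],[0,0,-6.5,0,0,0,0.1],[0,0,-10,0,0,0,0.1],[0,0,-14,0,0,0,0.1],[0,0,-16,0,0,0,0.1]]' 30; python3 -m crank '[[0,0,0,0,0,0,0.1]]' 30; python3 - <<'E'
from h import *
for n in("wrist","side"):
    c=cam(n); cv2.imwrite(f"pics/{n}3.png",c["bgr"])
from go import st; st()
E
```

```text
time: 3.8
tool_pos: [0.5152, -0.26, 0.3068]
tool_rot: [3.139, -0.001, 0.446]
contact_force: [0.3, -0.4, -3.2]
opening: 0.024
time: 3.92
tool_pos: [0.5153, -0.26, 0.3059]
tool_rot: [3.139, -0.001, 0.446]
contact_force: [0.4, -0.3, -2.3]
opening: 0.024
4.03 [ 0.5145 -0.2596  0.3034] [-1.7991e+02  6.0000e-02  2.5540e+01] F [ 0.4 -0.8 -3. ] op 0.0239 q [-0.6   0.4   1.27 -0.    1.47  0.52]
```

View pics/wrist3.png

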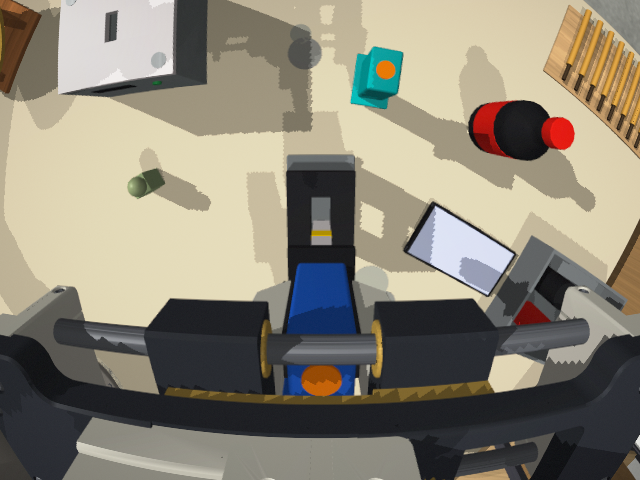

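View pics/side3.png

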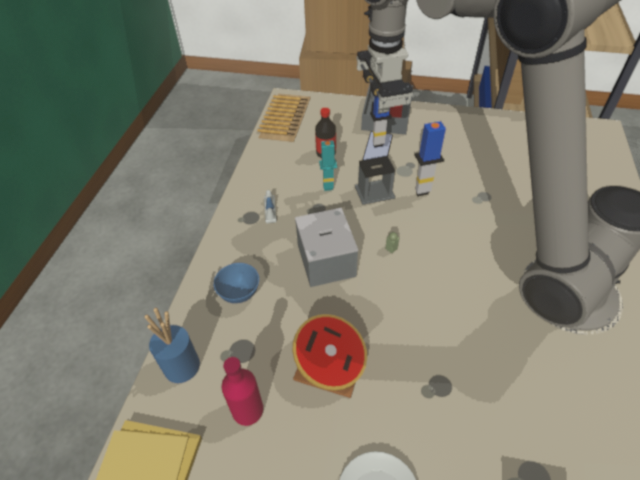

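```bash
cat >> go.py <<'E'
E
cat > gb.py <<'E'
import sys
from go import *; from m2 import bR
def tgt(dot,yaw,d,ref=25.5):
    n=bR(np.radians(yaw))[:,2]; r=np.cross([0,0,1],n); a=np.arcsin(np.linalg.norm(r)); r=r/np.linalg.norm(r)*a
    return np.array(dot)+n*d, Rn.from_rotvec(r).as_matrix()@down(ref)
if __name__=="__main__":
    p,R=tgt([.537,.297,.069],-7,.196); st(); print(p,delta(p,R)); print(delta([.485,.06,.305],down(25.5)))
E
python3 gb.py
```

```text
Traceback (most recent call last):
  File "gb.py", line 2, in <module>
    from go import *; from m2 import bR
                      ^^^^^^^^^^^^^^^^^
  File "m2.py", line 3, in <module>
    from m1 import blob,hsv,red,wh,org
ImportError: cannot import name 'red' from 'm1' (m1.py)
```

```bash
cat >> m1.py <<'E'

wh=lambda h:(h[...,1]<70)&(h[...,2]>140)
org=lambda h:(h[...,0]>5)&(h[...,0]<22)&(h[...,1]>130)&(h[...,2]>120)
red=lambda h:((h[...,0]<6)|(h[...,0]>174))&(h[...,1]>170)&(h[...,2]>80)
E
python3 gb.py
```

```text
4.03 [ 0.5145 -0.2596  0.3034] [-1.7991e+02  6.0000e-02  2.5540e+01] F [ 0.4 -0.8 -3. ] op 0.0239 q [-0.6   0.4   1.27 -0.    1.47  0.52]
[0.47046373 0.30516963 0.25317975] (array([ 20.38, -52.85,   5.09]), array([-10.85,  16.93,   0.03]))
(array([ 11.11, -30.11,  -0.12]), array([-0.09,  0.06,  0.04]))
```

```bash
python3 -m crank '[[1.5,-4,-0.2,0,0,0,0.1],[3.5,-9.5,-0.2,0,0,0,0.1],[5.6,-15,-0.2,0,0,0,0.1],[7.7,-20.5,-0.2,0,0,0,0.1],[9.8,-26,-0.2,0,0,0,0.1]]' 30; python3 gb.py
```

```text
time: 4.65
tool_pos: [0.4902, 0.0189, 0.3051]
tool_rot: [-3.14, 0.002, 0.445]
contact_force: [0.3, 1.0, -2.4]
opening: 0.0239
4.65 [0.4902 0.0189 0.3051] [-1.7991e+02  1.3000e-01  2.5520e+01] F [ 0.3  1.  -2.4] op 0.0239 q [-0.12  0.24  1.5   0.    1.4   1.01]
[0.47046373 0.30516963 0.25317975] (array([ 10.57, -26.68,   5.2 ]), array([-10.83,  17.  ,   0.02]))
(array([ 1.3 , -3.93,  0.01]), array([-0.09,  0.13,  0.02]))
```

```bash
python3 -m crank '[[2,-5.2,-0.3,0,0,0,0.1],[4.2,-10.6,-0.3,-2,3,0,0.1],[6.5,-16,-0.3,-5,8,0,0.1],[8.6,-21.4,0,-8,12.5,0,0.1],[10.57,-26.7,2,-10.8,17,0,0.1]]' 30;  python3 gb.py
```

```text
time: 5.28
tool_pos: [0.471, 0.3055, 0.2862]
tool_rot: [2.946, -0.298, 0.476]
contact_force: [1.3, -0.6, -3.1]
opening: 0.0239
5.28 [0.471  0.3055 0.2862] [168.82 -17.1   27.25] F [ 1.3 -0.6 -3.1] op 0.0239 q [ 0.55  0.25  1.59 -0.25  1.03  1.78]
[0.47046373 0.30516963 0.25317975] (array([-1.04, -0.6 ,  3.08]), array([ 0.08, -0.35,  0.04]))
(array([-9.01, 22.96, -0.29]), array([ 10.84, -17.21,   0.06]))
```

```bash
python3 -m crank '[[-0.5,-0.3,1.5,0,-0.3,0,0.1],[-1,-0.6,3.1,0,-0.3,0,0.1],[-1,-0.6,3.1,0,-0.3,0,0.1]]' 30;  python3 gb.py; python3 - <<'E'
from h import *; import pickle
o={}
for n in("wrist","side","top"):
    c=cam(n); cv2.imwrite(f"pics/{n}4.png",c["bgr"]); o[n]=c
pickle.dump(o,open("b4.pkl","wb"))
E
```

```text
time: 5.65
tool_pos: [0.4702, 0.3019, 0.2507]
tool_rot: [2.947, -0.283, 0.473]
contact_force: [-0.1, -1.5, -1.8]
opening: 0.0236
5.65 [0.4702 0.3019 0.2507] [168.87 -16.23  27.1 ] F [-0.1 -1.5 -1.8] op 0.0236 q [ 0.55  0.28  1.64 -0.26  0.96  1.8 ]
[0.47046373 0.30516963 0.25317975] (array([ 0.24, -0.24, -0.24]), array([0.08, 0.53, 0.07]))
(array([-7.8 , 23.32, -3.48]), array([ 1.083e+01, -1.633e+01,  1.000e-02]))
```

View pics/wrist4.png

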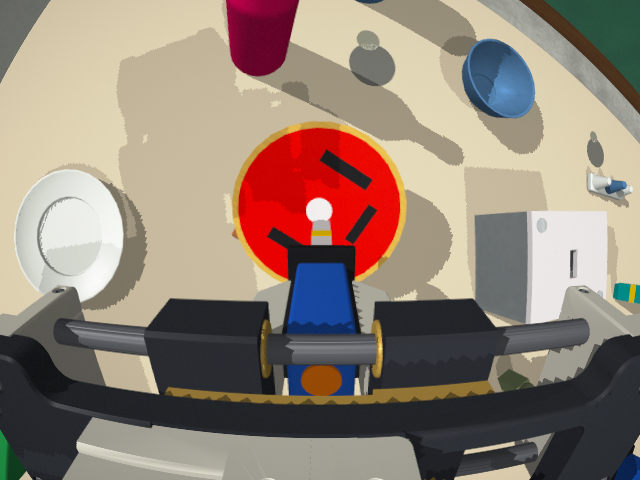

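View pics/side4.png

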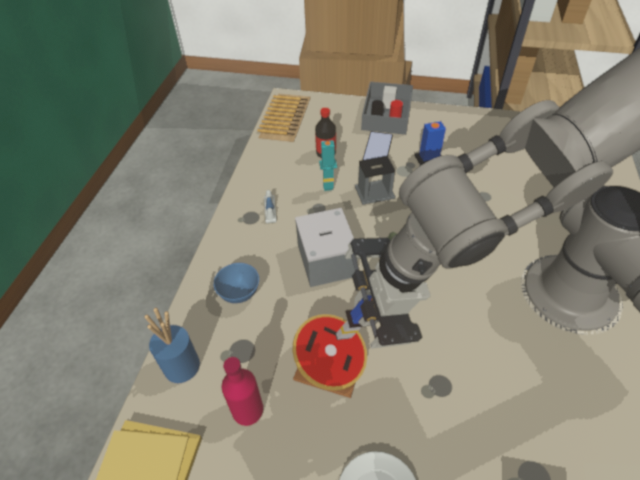

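View pics/top4.png

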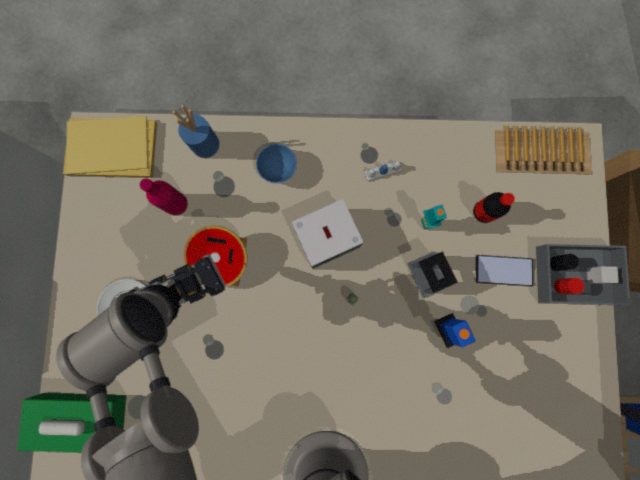

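```bash
cat > m5.py <<'E'
from h import *; import pickle,sys
from m1 import *; from m2 import bR,contour
from go import st,robot
o=pickle.load(open(sys.argv[1],"rb")); c=o["wrist"]
h=hsv(c); m=red(h)&(h[...,1]>200); m=cv2.morphologyEx(m.astype(np.uint8),cv2.MORPH_CLOSE,np.ones((3,3)))
dk=float(sys.argv[2]),float(sys.argv[3])
b=blob(c,m>0,dk); k=contour(b[2])
print(b[1])
k=k[(k[:,1]<float(sys.argv[4]))]
d=blob(c,wh(h),dk); print("dot px",d[0],d[1])
th=np.linspace(0,2*np.pi,1440)
def res(p,tilt=np.radians(20)):
    R=bR(p[2],tilt); P=np.array([p[0],p[1],.069])+p[3]*(np.cos(th)[:,None]*R[:,0]+np.sin(th)[:,None]*R[:,1]); q=proj(c,P)
    D=k[:,None,:]-q[None]; j=(D**2).sum(2).argmin(1); dd=D[np.arange(len(k)),j]; n=q[j]-q.mean(0); n/=np.linalg.norm(n,axis=1)[:,None]
    return (dd*n).sum(1)+.4
for y0 in(-.3,.1):
    r=least_squares(res,[.537,.297,y0,.0735],loss="soft_l1",f_scale=1.); print(r.x,np.degrees(r.x[2]),r.cost,len(k))
print("dot plane .069",back(c,*d[0],.069))
E
python3 m5.py b4.pkl 319 205 240
```

```text
[  239   128   161   151 14877]
dot px [319.12832551 213.26917058] [306 198  26  32 639]
[0.55906142 0.30882129 0.90110892 0.05832491] 51.62973828203577 6279.583378555069 426
[0.5588283  0.30836378 0.74384147 0.05828409] 42.618977011919114 6138.160004532127 426
dot plane .069 [0.53496464 0.2942628 ]
```

```bash
python3 - <<'E'
s=open("m5.py").read()
s=s.replace("for y0 in","""
def filt(p,t):
    global k
    R=bR(p[2]); P=np.array([p[0],p[1],.069])+p[3]*(np.cos(th)[:,None]*R[:,0]+np.sin(th)[:,None]*R[:,1]); q=proj(c,P)
    D=np.linalg.norm(k[:,None,:]-q[None],axis=2).min(1); k=k[D<t]
filt([.535,.2945,-.12,.0735],6)
for y0 in""").replace('loss="soft_l1"','loss="cauchy"')
open("m5.py","w").write(s)
E
python3 m5.py b4.pkl 319 205 240
```

```text
[  239   128   161   151 14877]
dot px [319.12832551 213.26917058] [306 198  26  32 639]
[ 0.53733673  0.29595684 -0.15941456  0.07493095] -9.133781705922429 12.896437046384218 291
[ 0.53733181  0.29596984 -0.16326048  0.07493136] -9.3541362562386 12.88855917522972 291
dot plane .069 [0.53496464 0.2942628 ]
```

```bash
sed -i 's/p,R=tgt.*/p,R=tgt([.537,.296,.069],-8.5,float(sys.argv[1])); st(); d=delta(p,R); print(p,d[0],d[1]); s=robot.observe(); R0=Rn.from_euler("xyz",s["tool_rot"]).as_matrix(); tip=s["tool_pos"]+.1355*R0[:,2]; Rb=bR(np.radians(-8.5)); print("tip in dot frame",np.round(Rb.T@(tip-[.537,.296,.069])*1000,1),"angle",np.degrees(np.arccos(-R0[:,2]@Rb[:,2])))/' gb.py; python3 gb.py .161
```

```text
5.8 [0.4717 0.3026 0.2538] [168.89 -16.6   27.06] F [ 0.9  0.2 -1.6] op 0.0238 q [ 0.55  0.28  1.64 -0.26  0.96  1.8 ]
[0.4825396  0.30413916 0.22029051] [ 0.03 -0.33  3.51] [-0.36 -0.11 -0.13]
tip in dot frame [ 1.4 -2.3 60.6] angle 0.3753297337858092
```

```bash
python3 -m crank '[[0,-0.15,1.5,-0.2,0,0,0.1],[0,-0.33,3,-0.4,-0.1,-0.1,0.1],[0,-0.33,3.5,-0.4,-0.1,-0.1,0.1],[0,-0.33,3.5,-0.4,-0.1,-0.1,0.1]]' 30;  python3 gb.py .161; python3 - <<'E'
from h import *; import pickle
o={}
for n in("wrist","side","top"):
    c=cam(n); cv2.imwrite(f"pics/{n}5.png",c["bgr"]); o[n]=c
pickle.dump(o,open("b5.pkl","wb"))
s=o["side"]["bgr"][290:410,270:430]; cv2.imwrite("pics/s5c.png",cv2.resize(s,None,fx=5,fy=5,interpolation=cv2.INTER_CUBIC))
s=o["wrist"]["bgr"][120:300,220:420]; cv2.imwrite("pics/w5c.png",cv2.resize(s,None,fx=3.3,fy=3.3,interpolation=cv2.INTER_CUBIC))
E
python3 gb.py .161
```

```text
time: 6.3
tool_pos: [0.4816, 0.3045, 0.2193]
tool_rot: [2.94, -0.286, 0.475]
contact_force: [0.3, 0.0, -1.2]
opening: 0.0239
6.3 [0.4816 0.3045 0.2193] [168.46 -16.4   27.21] F [ 0.3  0.  -1.2] op 0.0239 q [ 0.54  0.33  1.67 -0.29  0.89  1.82]
[0.4825396  0.30413916 0.22029051] [ 0.09  0.09 -0.06] [0.03 0.06 0.05]
tip in dot frame [-1.3  0.1 24.9] angle 0.06470553043786395
6.45 [0.4818 0.3048 0.2204] [168.47 -16.53  27.22] F [-0.7  0.  -2.3] op 0.0236 q [ 0.54  0.33  1.67 -0.29  0.89  1.82]
[0.4825396  0.30413916 0.22029051] [0.02 0.09 0.04] [ 0.02 -0.06  0.04]
tip in dot frame [-0.6  0.6 25.9] angle 0.0653873570785795
```

View pics/s5c.png

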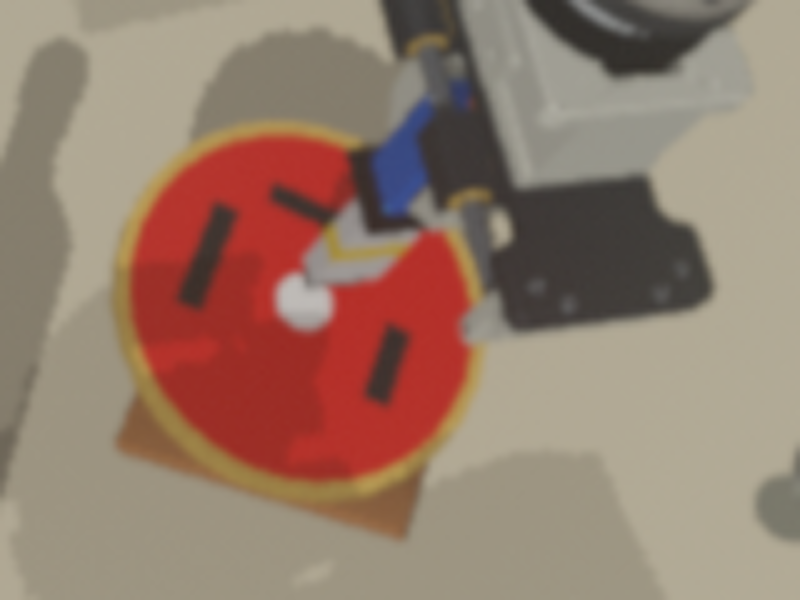

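View pics/w5c.png

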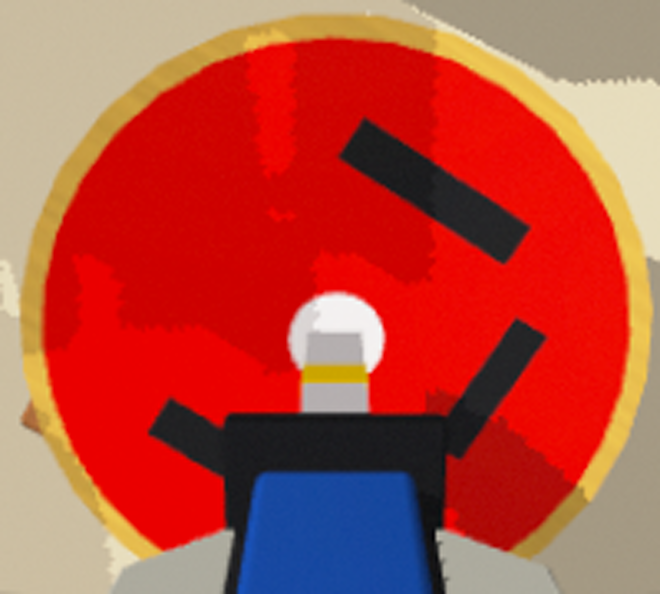

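```bash
python3 m5.py b5.pkl 322 222 240; python3 - <<'E'
from h import *; import pickle
from m2 import bR
o=pickle.load(open("b5.pkl","rb")); R=bR(np.radians(-8.5)); d=np.array([.537,.296,.069])
th=np.linspace(0,2*np.pi,60)
c=o["wrist"]; im=c["bgr"].copy()
im=cv2.resize(im,None,fx=4,fy=4)
def dr(P,col):
    for q in proj(c,P): cv2.circle(im,tuple(np.int32((q+.5)*4)),2,col,-1)
for r in(.012,.0735,.082): dr(d+r*(np.cos(th)[:,None]*R[:,0]+np.sin(th)[:,None]*R[:,1]),(255,0,0))
p=np.array([.4822,.3046,.2202]); Rt=Rn.from_euler("xyz",np.radians([168.47,-16.5,27.22])).as_matrix(); tip=p+.136*Rt[:,2]
W=[Rt[:,0],-Rt[:,1],-Rt[:,2]]
def box(w,t,z): 
    return np.array([tip+W[0]*a*w/2+W[1]*b*t/2+W[2]*z for a,b in[(u,1) for u in np.linspace(-1,1,15)]+[(u,-1) for u in np.linspace(-1,1,15)]])
for w,t,z in((.03,.012,.012),(.03,.012,.051),(.03,.012,.039),(.048,.034,.101),(.034,.024,.171),(.034,.024,.101)): dr(box(w,t,z),(0,255,0))
cv2.imwrite("pics/ov5.png",im[560:1160,900:1660])
E
```

```text
[  233   132   177   155 17254]
dot px [321.70158103 220.31422925] [308 209  28  24 506]
[ 0.53754846  0.29591309 -0.1024437   0.07483918] -5.869591597921244 14.007604400773072 290
[ 0.5375505   0.29590809 -0.10084325  0.0748396 ] -5.777892367438109 14.045331200536722 290
dot plane .069 [0.53900855 0.29641679]
```

View pics/ov5.png

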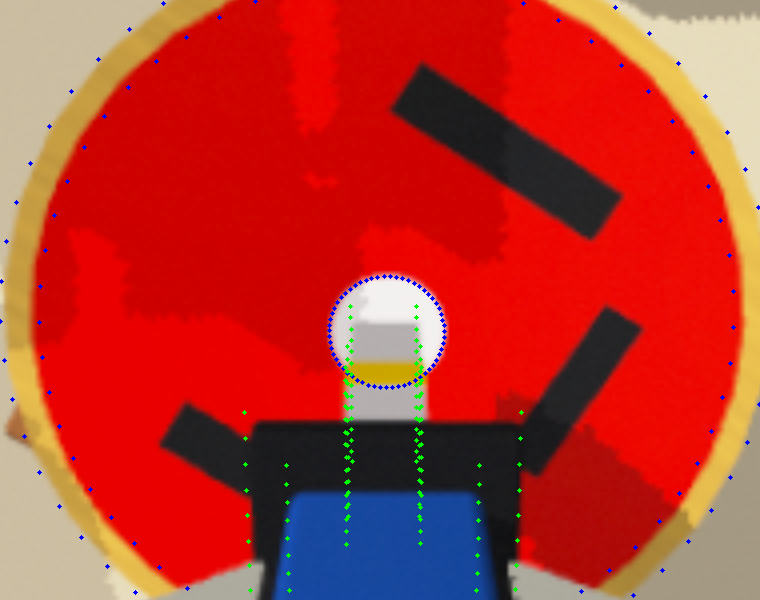

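```bash
python3 - <<'E'
import cv2,numpy as np
for f in("wrist3","wrist4","wrist5"):
    im=cv2.imread(f"pics/{f}.png"); print(f); 
    for v in range(196,268): print(v,im[v,319:324].mean(0).astype(int).tolist(),end=" ")
    print()
E
```

```text
wrist3
196 [45, 43, 42] 197 [77, 76, 73] 198 [110, 109, 105] 199 [110, 109, 105] 200 [109, 109, 105] 201 [110, 109, 105] 202 [110, 109, 105] 203 [110, 109, 105] 204 [110, 109, 105] 205 [110, 109, 105] 206 [110, 109, 105] 207 [111, 110, 105] 208 [110, 109, 105] 209 [111, 109, 105] 210 [110, 109, 105] 211 [110, 109, 105] 212 [110, 109, 105] 213 [110, 109, 105] 214 [110, 109, 105] 215 [110, 110, 105] 216 [109, 109, 105] 217 [109, 110, 105] 218 [109, 109, 106] 219 [105, 104, 101] 220 [115, 114, 116] 221 [150, 151, 155] 222 [149, 150, 155] 223 [149, 151, 155] 224 [149, 151, 155] 225 [150, 151, 156] 226 [150, 151, 155] 227 [150, 150, 155] 228 [150, 151, 155] 229 [135, 150, 158] 230 [92, 146, 166] 231 [0, 142, 174] 232 [0, 142, 174] 233 [0, 141, 173] 234 [0, 144, 175] 235 [0, 169, 208] 236 [141, 154, 164] 237 [149, 151, 155] 238 [150, 151, 156] 239 [149, 151, 155] 240 [149, 150, 155] 241 [149, 150, 155] 242 [150, 151, 156] 243 [150, 151, 156] 244 [139, 140, 145] 245 [50, 50, 51] 246 [21, 21, 22] 247 [22, 20, 20] 248 [26, 25, 26] 249 [29, 27, 26] 250 [29, 25, 25] 251 [29, 26, 26] 252 [29, 26
[... 2257 characters left out ...]
157, 173, 182] 230 [107, 169, 193] 231 [0, 164, 202] 232 [0, 164, 202] 233 [0, 164, 202] 234 [0, 165, 203] 235 [0, 172, 212] 236 [164, 174, 185] 237 [175, 174, 180] 238 [175, 175, 180] 239 [174, 174, 180] 240 [174, 174, 180] 241 [174, 174, 180] 242 [174, 174, 180] 243 [174, 174, 180] 244 [163, 162, 168] 245 [59, 58, 59] 246 [24, 22, 24] 247 [24, 23, 23] 248 [29, 26, 27] 249 [30, 27, 27] 250 [30, 27, 28] 251 [29, 26, 26] 252 [29, 26, 25] 253 [29, 26, 25] 254 [30, 26, 26] 255 [30, 27, 26] 256 [30, 27, 26] 257 [29, 26, 26] 258 [30, 26, 27] 259 [28, 26, 25] 260 [29, 26, 26] 261 [29, 26, 25] 262 [51, 33, 26] 263 [122, 56, 24] 264 [159, 71, 23] 265 [158, 71, 22] 266 [159, 71, 23] 267 [158, 71, 23]
```

```bash
cat > m6.py <<'E'
from h import *; import pickle
o=pickle.load(open("b5.pkl","rb")); c=o["wrist"]
p=np.array([.4820,.3046,.2202]); Rt=Rn.from_euler("xyz",np.radians([168.47,-16.5,27.22])).as_matrix()
# camera pose in tool frame
Rc=c["R"]@Rt; tc=c["R"]@p+c["t"]; print("cam in tool",np.round(-Rc.T@tc,4), "axis",np.round(Rc[2],3))
ct=dict(R=Rc,t=tc,intrinsics=c["intrinsics"],fish=True)
F=[(15,12,220.3),(15,39,230.6),(15,51,235.7),(24,95,244.9),(24,101,247.6),(17,101,262.7)]
def res(q,full):
    dx,dz=q[0],q[1]; a=q[2] if full else 0
    out=[]
    for x,z,v in F:
        X=x*np.cos(a)+ (136-z)*np.sin(a)+dx; Z=(136-z)*np.cos(a)-x*np.sin(a)+dz
        out.append(proj(ct,[X/1000,0,Z/1000])[0,1]-v)
    return np.array(out)
for full in(0,1):
    r=least_squares(lambda q:res(q,full),[0,0,0][:2+full]); print(r.x,np.round(r.fun,2),np.degrees(r.x[2]) if full else "")
E
python3 m6.py
```

```text
cam in tool [ 0.0809  0.0005 -0.1377] axis [-0.3   -0.     0.954]
[-1.94924126 -2.81840247] [-0.37 -0.14  0.2  -0.23  1.01 -0.6 ] 
[ 1.69623323e+00 -1.19167513e+01 -1.16321955e-02] [-0.18  0.01  0.36 -0.66  0.63 -0.17] -0.6664757078342923
```

```bash
python3 -m crank '[[0.19,0.05,0.1,0,0,0,0.1],[0.19,0.05,0.1,0,0,0,0.1],[0.19,0.05,0.1,0,0,0,0.1],[0.19,0.05,0.1,0,0,0,0.1],[0.19,0.05,0.1,0,0,0,0.1]]' 30;python3 gb.py .161;python3 -m crank '[[0,0,0,0,0,0,0.1],[0,0,0,0,0,0,0.1],[0,0,0,0,0,0,0.1],[0,0,0,0,0,0,0.1],[0,0,0,0,0,0,0.1]]' 30;python3 gb.py .161;python3 -m crank '[[0,0,0,0,0,0,0.1],[0,0,0,0,0,0,0.1],[0,0,0,0,0,0,0.1],[0,0,0,0,0,0,0.1],[0,0,0,0,0,0,0.1]]' 30;python3 gb.py .161
python3 - <<'E'
from h import *; import pickle
c=cam("side"); s=c["bgr"][290:410,270:430]; cv2.imwrite("pics/s6c.png",cv2.resize(s,None,fx=5,fy=5,interpolation=cv2.INTER_CUBIC))
pickle.dump(c,open("s6.pkl","wb"))
E
```

```text
time: 7.08
tool_pos: [0.4838, 0.3051, 0.2197]
tool_rot: [2.94, -0.288, 0.475]
contact_force: [-0.1, 0.4, -1.7]
opening: 0.0239
7.08 [0.4838 0.3051 0.2197] [168.46 -16.48  27.22] F [-0.1  0.4 -1.7] op 0.0239 q [ 0.54  0.34  1.66 -0.29  0.89  1.82]
[0.4825396  0.30413916 0.22029051] [-0.13  0.04 -0.09] [ 0.02 -0.02  0.05]
tip in dot frame [ 0.9  1.1 24.6] angle 0.028050718628642755
time: 7.7
tool_pos: [0.4839, 0.305, 0.2197]
tool_rot: [2.94, -0.288, 0.475]
contact_force: [0.4, 0.0, -2.3]
opening: 0.0238
7.7 [0.4839 0.305  0.2197] [168.46 -16.49  27.22] F [ 0.4  0.  -2.3] op 0.0238 q [ 0.54  0.34  1.66 -0.29  0.89  1.82]
[0.4825396  0.30413916 0.22029051] [-0.14  0.04 -0.09] [ 0.02 -0.02  0.04]
tip in dot frame [ 1.   1.1 24.6] angle 0.029358551882252133
time: 8.32
tool_pos: [0.4838, 0.305, 0.2197]
tool_rot: [2.94, -0.288, 0.475]
contact_force: [0.1, 0.1, -2.0]
opening: 0.0242
8.32 [0.4838 0.305  0.2197] [168.46 -16.48  27.22] F [ 0.1  0.1 -2. ] op 0.0242 q [ 0.54  0.34  1.66 -0.29  0.89  1.82]
[0.4825396  0.30413916 0.22029051] [-0.14  0.04 -0.09] [ 0.02 -0.02  0.05]
tip in dot frame [ 1.   1.1 24.6] angle 0.029174826392136664
```

View pics/s6c.png

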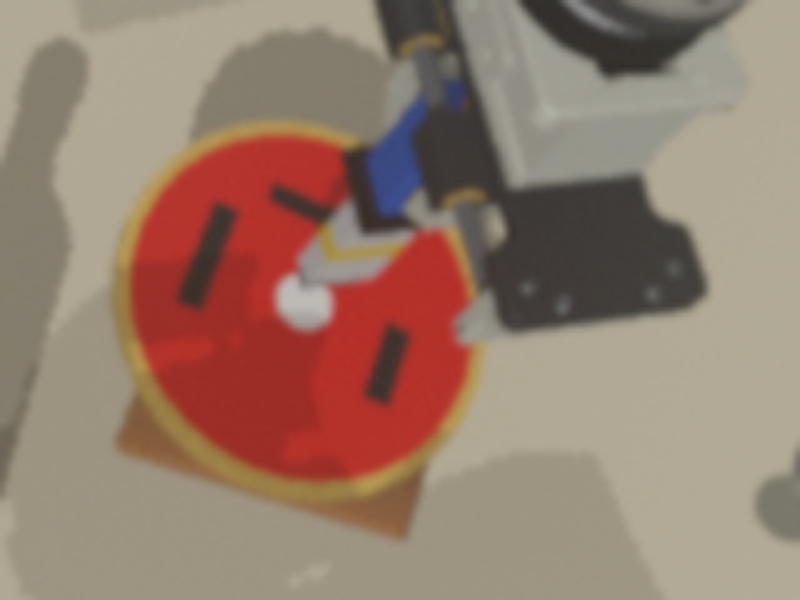

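```bash
python3 - <<'E'
from h import *; import pickle
from m2 import bR
c=pickle.load(open("s6.pkl","rb")); R=bR(np.radians(-8.5)); d=np.array([.537,.296,.069])
im=cv2.resize(c["bgr"][290:410,270:430],None,fx=5,fy=5,interpolation=cv2.INTER_CUBIC)
def dr(P,col):
    for q in proj(c,P): cv2.circle(im,tuple(np.int32((q-[270,290]+.5)*5)),2,col,-1)
th=np.linspace(0,2*np.pi,60)
for r in(.012,.082): dr(d+r*(np.cos(th)[:,None]*R[:,0]+np.sin(th)[:,None]*R[:,1]),(255,0,0))
p=np.array([.4838,.305,.2197]); Rt=Rn.from_euler("xyz",np.radians([168.46,-16.48,27.22])).as_matrix(); tip=p+.1348*Rt[:,2]-.0017*Rt[:,0]
for w,t,z in((.024,.006,0),(.03,.012,.012),(.03,.012,.039),(.03,.012,.051),(.048,.034,.095)):
    for a in np.linspace(-1,1,15):
        for b in(-1,1): dr(tip+Rt[:,0]*a*w/2+Rt[:,1]*b*t/2-Rt[:,2]*z,(0,255,0))
        dr(tip+Rt[:,0]*w/2*np.sign(a)+Rt[:,1]*a*t/2-Rt[:,2]*z,(0,255,0))
cv2.imwrite("pics/s6o.png",im)
E
```

```text
(no output)
```

View pics/s6o.png

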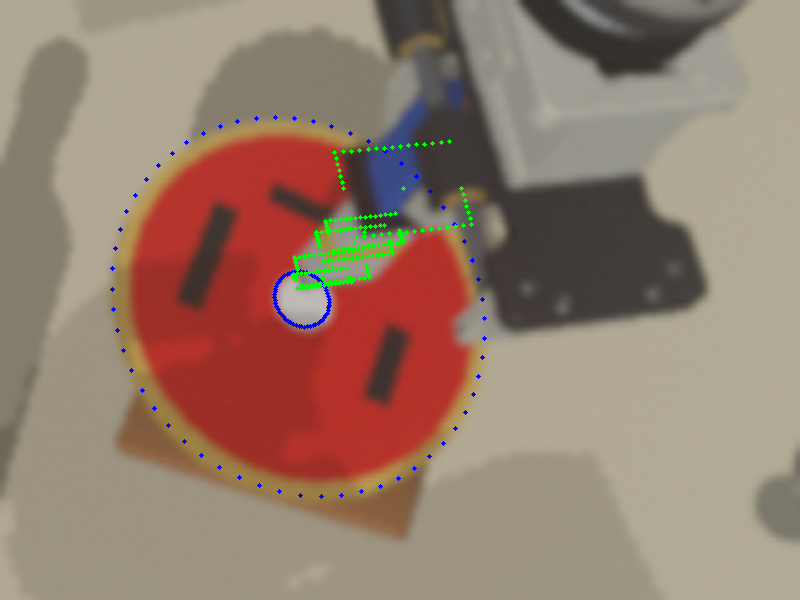

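```bash
python3 -m crank '[[0,0,-2.5,0,0,0,0.1],[0,0,-5.5,0,0,0,0.1]]' 30; cat > gw.py <<'E'
import sys
from go import *
a=list(map(float,sys.argv[1:])); p,R=np.array(a[:3]),down(a[3]); st()
s=robot.observe(); d,w=delta(p,R); print(d,w)
E
python3 gw.py .606 .015 .300 26
```

```text
time: 8.62
tool_pos: [0.4648, 0.3076, 0.2714]
tool_rot: [2.94, -0.286, 0.475]
contact_force: [-0.1, 0.4, -1.2]
opening: 0.0241
8.62 [0.4648 0.3076 0.2714] [168.46 -16.39  27.2 ] F [-0.1  0.4 -1.2] op 0.0241 q [ 0.57  0.27  1.61 -0.27  1.01  1.81]
[2.000e-02 3.242e+01 3.580e+00] [ 11.29 -16.45  -0.46]
```

```bash
python3 -m crank '[[0,3.5,-2,0,0,0,0.1],[0,9,-1.8,2,-3,0,0.1],[0,14.5,-0.8,5,-7.5,-0.2,0.1],[0,20,0.5,8.5,-12.5,-0.3,0.1],[0,25.5,2,11.3,-16.5,-0.5,0.1]]' 30; python3 gw.py .606 .015 .300 26
```

```text
time: 9.25
tool_pos: [0.5744, 0.0762, 0.3022]
tool_rot: [-3.14, -0.001, 0.455]
contact_force: [1.1, -0.1, -2.0]
opening: 0.0238
9.25 [0.5744 0.0762 0.3022] [-1.7992e+02 -3.0000e-02  2.6060e+01] F [ 1.1 -0.1 -2. ] op 0.0238 q [-0.    0.41  1.27  0.    1.47  1.11]
[0.15 6.88 0.21] [-0.08 -0.03  0.06]
```

```bash
python3 -m crank '[[0.15,4,0.2,0,0,0,0.1],[0.15,6.88,0.2,-0.05,0,0,0.1],[0.15,6.88,0.2,-0.05,0,0,0.1],[0.15,6.88,0.2,-0.05,0,0,0.1]]' 30; python3 gw.py .606 .015 .300 26; python3 - <<'E'
from h import *; import pickle
c=cam("wrist"); pickle.dump(c,open("w7.pkl","wb")); cv2.imwrite("pics/w7.png",c["bgr"])
cv2.imwrite("pics/w7c.png",cv2.resize(c["bgr"][150:290,240:410],None,fx=4.2,fy=4.2,interpolation=cv2.INTER_CUBIC))
E
```

```text
time: 9.75
tool_pos: [0.6047, 0.0174, 0.2994]
tool_rot: [3.141, -0.001, 0.455]
contact_force: [0.2, -0.3, -1.7]
opening: 0.0238
9.75 [0.6047 0.0174 0.2994] [ 1.7999e+02 -4.0000e-02  2.6070e+01] F [ 0.2 -0.3 -1.7] op 0.0238 q [-0.1   0.46  1.19  0.    1.49  1.02]
[ 0.01  0.27 -0.06] [ 0.01 -0.04  0.07]
```

View pics/w7c.png

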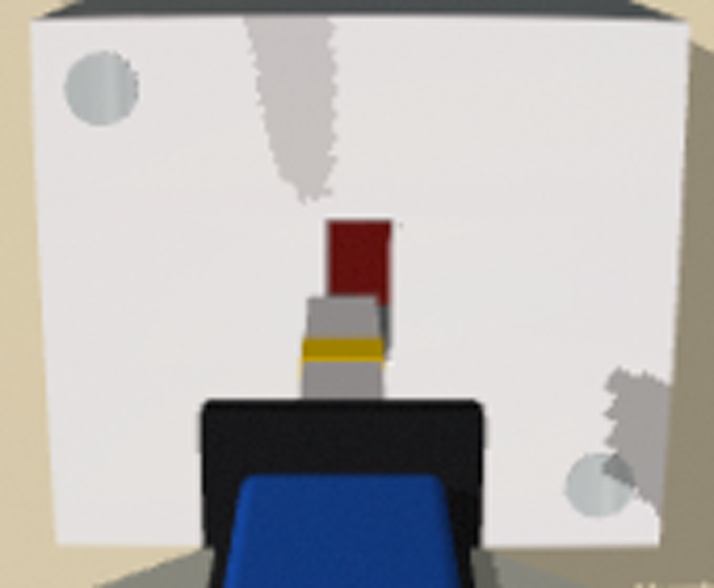

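```bash
python3 - <<'E'
from h import *; import pickle
c=pickle.load(open("w7.pkl","rb")); 
a=rect(c,.604,.0145,.110,half=.075,s=.00025,yaw=np.radians(26)); cv2.imwrite("pics/rw7.png",a)
b=rect(c,.604,.0145,.110,half=.025,s=.0001,yaw=np.radians(26)).astype(int)
h=cv2.cvtColor(b.astype(np.uint8),cv2.COLOR_BGR2HSV).astype(int)
m=(h[...,1]>100)&((h[...,0]<10)|(h[...,0]>170))&(h[...,2]<180)
n,l,st,ce=cv2.connectedComponentsWithStats(m.astype(np.uint8)); print(st[:4],ce[:4])
i=1+st[1:,4].argmax(); mm=l==i
for col in range(st[i,0]+4,st[i,0]+st[i,2]-4,15):
    r=np.where(mm[:,col])[0]; print(col,r.min(),r.max(),end="; ")
E
```

```text
[[     0      0    500    500 228996]
 [   207    163    187    130  21004]] [[243.95349264 251.53733253]
 [309.97076747 227.28799276]]
211 169 185; 226 166 191; 241 166 292; 256 166 292; 271 166 292; 286 166 292; 301 166 292; 316 167 292; 331 167 292; 346 166 292; 361 164 292; 376 163 292;
```

View pics/rw7.png

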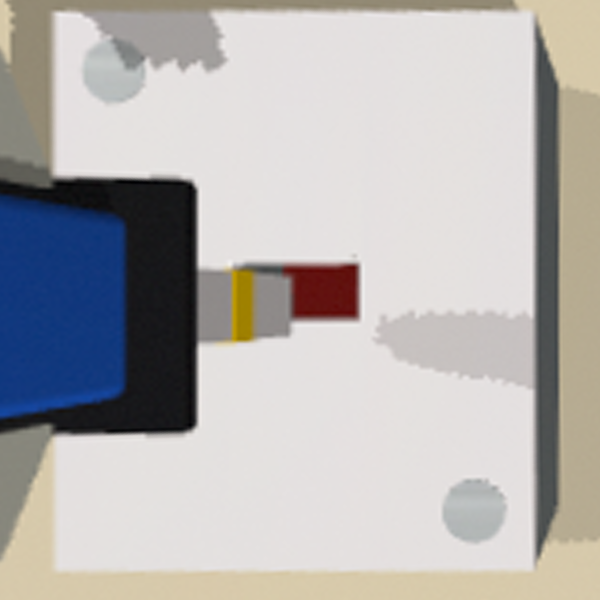

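```bash
cat > m7.py <<'E'
from h import *; import pickle
from go import robot,st
c=pickle.load(open("w7.pkl","rb")); st()
p=np.array([.6047,.0174,.2994]); Rt=Rn.from_euler("xyz",np.radians([179.99,-.04,26.07])).as_matrix()
Rc=c["R"]@Rt; tc=c["R"]@p+c["t"]; print("cam in tool",np.round(-Rc.T@tc,4))
ct=dict(R=Rc,t=tc,intrinsics=c["intrinsics"],fish=True)
F=[(15,12,220.4),(15,39,230.6),(15,51,235.7),(24,95,244.9),(24,101,247.6),(17,101,262.7)]
for dz in(-2.8,-1.3,0):
  for full in(0,1):
    def res(q):
        a=q[1] if full else 0; return np.array([proj(ct,[(x*np.cos(a)+(136-z)*np.sin(a)+q[0])/1000,0,((136-z)*np.cos(a)-x*np.sin(a)+dz)/1000])[0,1]-v for x,z,v in F])
    r=least_squares(res,[0,0][:1+full]); print(dz,r.x,np.round(r.fun,2), "tip x",r.x[0]+(134.7*r.x[1] if full else 0))
# y
r=least_squares(lambda q:np.array([proj(ct,[(15+q[1])/1000,q[0]/1000,(136-z-1.3)/1000])[0,0]-321.75 for z in(12,45)]+[0.01*(q[1]+1.9)]),[0,0]); print("wand y seen",r.x)
w=np.array([.60364,.01193,.110]); d=Rt.T@(w-p); print("window in tool(seen)",d*1000)
E
python3 m7.py
```

```text
9.8 [0.6046 0.0178 0.2996] [ 1.7998e+02 -5.0000e-02  2.6110e+01] F [ 0.1  1.1 -1.7] op 0.0239 q [-0.1   0.46  1.19  0.    1.49  1.02]
cam in tool [ 0.0814  0.0009 -0.1389]
-2.8 [-1.51351029] [-0.21  0.03  0.32 -0.29  0.9  -0.78] tip x -1.5135102911690492
-2.8 [-1.50584026e+00 -1.42836581e-04] [-0.2   0.04  0.33 -0.29  0.89 -0.78] tip x -1.5250803443777265
-1.3 [-2.0082945] [-0.07  0.11  0.38 -0.3   0.86 -0.93] tip x -2.0082944991270675
-1.3 [-2.08158169e+00  1.36381510e-03] [-0.19  0.04  0.32 -0.24  0.93 -0.87] tip x -1.897875792093496
0 [-2.436945] [ 0.04  0.19  0.42 -0.3   0.82 -1.06] tip x -2.436945000590216
0 [-2.5804905   0.00266961] [-0.19  0.04  0.31 -0.2   0.96 -0.94] tip x -2.2208934950002837
wand y seen [ 1.23843095 -1.95153959]
window in tool(seen) [ -3.48827349   4.41457697 189.39838425]
```

```bash
python3 -m crank '[[-0.08,0.16,0,0,0,0,0.1],[-0.16,0.32,1.5,0,0,0,0.1],[-0.16,0.32,3,0,0,0,0.1],[-0.16,0.32,4.5,0,0,0,0.1],[-0.16,0.32,4.5,0,0,0,0.1]]' 30;python3 -m crank '[[0,0,0,0,0,0,0.1]]' 30;  python3 - <<'E'
from h import *; import pickle
from go import st
c=cam("wrist"); st(); pickle.dump(c,open("w8.pkl","wb"))
cv2.imwrite("pics/w8c.png",cv2.resize(c["bgr"][180:270,270:380],None,fx=6.5,fy=6.5,interpolation=cv2.INTER_CUBIC))
c=cam("side"); cv2.imwrite("pics/s8c.png",cv2.resize(c["bgr"][150:300,270:400],None,fx=4,fy=4,interpolation=cv2.INTER_CUBIC))
E
```

```text
time: 10.42
tool_pos: [0.6041, 0.0134, 0.2524]
tool_rot: [-3.14, 0.003, 0.455]
contact_force: [0.2, 0.5, -1.8]
opening: 0.0236
time: 10.55
tool_pos: [0.6052, 0.0133, 0.2547]
tool_rot: [3.141, -0.001, 0.455]
contact_force: [-0.2, 1.0, -1.5]
opening: 0.0237
10.6 [0.6053 0.0132 0.2551] [ 1.7993e+02 -1.0000e-01  2.6050e+01] F [ 0.3  0.4 -1.6] op 0.024 q [-0.1   0.48  1.27 -0.    1.38  1.01]
```

View pics/w8c.png

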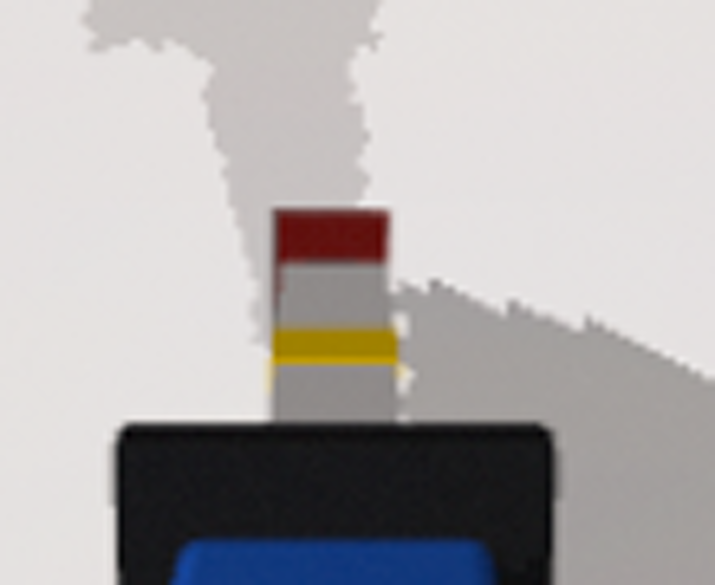

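View pics/s8c.png

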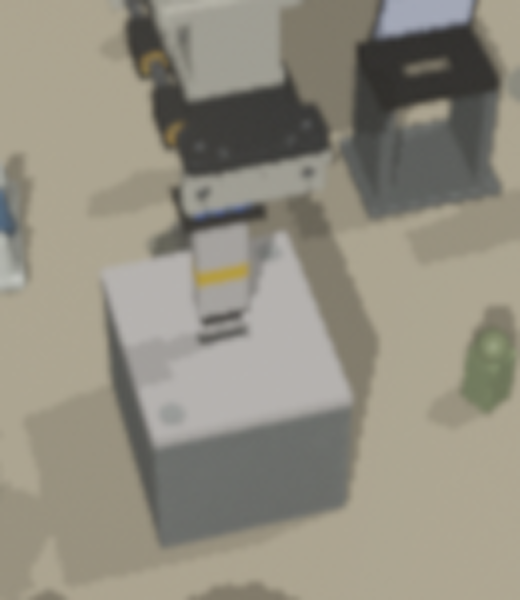

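```bash
cat > edges.py <<'E'
from h import *; import pickle,sys
def sub(p,lo,hi,th):
    for i in range(lo,hi):
        a,b=p[i],p[i+1]
        if (a-th)*(b-th)<=0 and a!=b: return i+(th-a)/(b-a)
def prof(c,r0,r1,ch): return c["bgr"][r0:r1,:,ch].astype(float).mean(0)
if __name__=="__main__":
    c=pickle.load(open(sys.argv[1],"rb")); im=c["bgr"]
    for r in range(int(sys.argv[2]),int(sys.argv[3])):
        print(r,[tuple(int(v) for v in im[r,x]) for x in list(range(309,316))],"|",[tuple(int(v) for v in im[r,x]) for x in range(327,334)])
    print([(r,im[r,318:324].mean(0).astype(int).tolist()) for r in range(208,250)])
E
python3 edges.py w8.pkl 212 236
```

```text
212 [(193, 194, 199), (193, 194, 199), (168, 169, 177), (93, 94, 119), (78, 79, 117), (78, 79, 117), (80, 80, 118)] | [(105, 107, 146), (107, 109, 148), (143, 145, 171), (204, 205, 215), (224, 224, 228), (225, 226, 229), (226, 226, 230)]
213 [(193, 194, 199), (193, 193, 198), (167, 168, 175), (76, 77, 107), (26, 28, 99), (26, 28, 100), (26, 29, 99)] | [(35, 38, 103), (38, 39, 103), (79, 81, 135), (193, 194, 208), (224, 225, 228), (226, 226, 230), (226, 226, 229)]
214 [(193, 193, 199), (193, 194, 199), (167, 168, 176), (72, 74, 104), (15, 18, 98), (15, 18, 99), (17, 16, 97)] | [(14, 16, 97), (15, 18, 98), (77, 79, 128), (193, 194, 206), (224, 225, 229), (225, 225, 229), (225, 225, 229)]
215 [(193, 192, 198), (191, 192, 197), (167, 168, 176), (72, 73, 104), (13, 15, 98), (13, 15, 98), (13, 15, 96)] | [(14, 18, 96), (13, 16, 97), (81, 83, 128), (193, 195, 207), (224, 225, 229), (225, 226, 230), (225, 226, 230)]
216 [(193, 194, 197), (193, 193, 198), (166, 166, 174), (72, 74, 104), (16, 17, 99), (17, 18, 98), (13, 15, 97)] | [(14, 17, 96), (11, 16, 96), (95, 95, 141), (195, 196, 209), (2
[... 4828 characters left out ...]
2, 95]), (220, [84, 85, 107]), (221, [137, 138, 142]), (222, [137, 138, 142]), (223, [137, 138, 142]), (224, [137, 138, 142]), (225, [137, 138, 143]), (226, [137, 138, 142]), (227, [137, 138, 142]), (228, [137, 138, 142]), (229, [123, 137, 144]), (230, [84, 133, 152]), (231, [0, 129, 159]), (232, [0, 129, 159]), (233, [0, 129, 159]), (234, [0, 131, 161]), (235, [0, 154, 189]), (236, [128, 140, 150]), (237, [137, 138, 142]), (238, [137, 138, 142]), (239, [137, 138, 142]), (240, [137, 138, 142]), (241, [137, 139, 143]), (242, [137, 138, 142]), (243, [137, 138, 142]), (244, [127, 128, 132]), (245, [46, 44, 46]), (246, [18, 17, 18]), (247, [17, 16, 18]), (248, [24, 23, 23]), (249, [24, 22, 22])]
```

```bash
cat > m8.py <<'E'
from h import *; import pickle,sys
# cam in tool: average
c=pickle.load(open("w8.pkl","rb"))
p=np.array([.6053,.0133,.2548]); Rt=Rn.from_euler("xyz",np.radians([180,0,26.06])).as_matrix()
Rc=c["R"]@Rt; tc=c["R"]@p+c["t"]; print("cam in tool",np.round(-Rc.T@tc,4))
ct=dict(R=Rc,t=tc,intrinsics=c["intrinsics"],fish=True)
for zz in (143.8,144.8,145.8):
    e=least_squares(lambda q:(proj(ct,[q[0],q[1],zz/1000])-[320.5,211.9]).ravel(),[.01,0]).x*1000
    print(zz,"slot far edge",e,"centre x",e[0]-16)
for z in(12,):
  for dz in(-2.8,-1.3,0):
    e=least_squares(lambda q:(proj(ct,[q[0],q[1],(136-z+dz)/1000])-[321.25,220.1]).ravel(),[.01,0]).x*1000; print("blade edge",dz,e,"centre",e[0]-15)
E
python3 m8.py
```

```text
cam in tool [ 0.0811  0.0008 -0.1388]
143.8 slot far edge [14.35788067  0.44142052] centre x -1.642119334901393
144.8 slot far edge [14.12180787  0.44029861] centre x -1.8781921322218533
145.8 slot far edge [13.88573507  0.43917669] centre x -2.114264929542312
blade edge -2.8 [13.60310659  1.00173063] centre -1.3968934116825285
blade edge -1.3 [13.21386559  1.00313377] centre -1.7861344100978336
blade edge 0 [12.87652339  1.00434983] centre -2.1234766087244026
```

```bash
python3 -m crank '[[0,-0.05,0,0,0,0,0.1],[0,-0.05,0.6,0,0,0,0.1],[0,-0.05,1.2,0,0,0,0.1],[0,-0.05,1.6,0,0,0,0.1],[0,-0.05,1.6,0,0,0,0.1]]' 30;python3 -m crank '[[0,0,0,0,0,0,0.1]]' 30;  python3 - <<'E'
from h import *; import pickle
from go import st
c=cam("wrist"); st(); pickle.dump(c,open("w9.pkl","wb"))
cv2.imwrite("pics/w9c.png",cv2.resize(c["bgr"][180:270,270:380],None,fx=6.5,fy=6.5,interpolation=cv2.INTER_CUBIC))
c=cam("side"); cv2.imwrite("pics/s9c.png",cv2.resize(c["bgr"][150:300,270:400],None,fx=4,fy=4,interpolation=cv2.INTER_CUBIC))
E
python3 edges.py w9.pkl 213 226
```

```text
time: 11.28
tool_pos: [0.6046, 0.0137, 0.2379]
tool_rot: [3.141, 0.0, 0.455]
contact_force: [0.7, -0.9, -3.4]
opening: 0.0242
time: 11.4
tool_pos: [0.6048, 0.0137, 0.2386]
tool_rot: [3.141, -0.001, 0.455]
contact_force: [0.6, 0.7, -2.3]
opening: 0.024
11.45 [0.6049 0.0137 0.2387] [ 1.7995e+02 -7.0000e-02  2.6050e+01] F [-0.1 -0.5 -2.3] op 0.0238 q [-0.1   0.49  1.3  -0.    1.34  1.01]
213 [(191, 193, 198), (191, 193, 198), (190, 192, 197), (190, 192, 197), (191, 193, 198), (190, 192, 197), (191, 193, 198)] | [(219, 220, 224), (223, 224, 228), (223, 224, 228), (224, 224, 228), (223, 224, 228), (224, 225, 229), (223, 225, 228)]
214 [(191, 192, 197), (191, 193, 198), (191, 193, 198), (191, 193, 198), (190, 193, 198), (191, 192, 198), (190, 192, 198)] | [(197, 199, 205), (221, 222, 226), (223, 224, 228), (223, 224, 228), (224, 224, 228), (224, 225, 228), (223, 224, 228)]
215 [(190, 192, 197), (190, 191, 197), (190, 192, 197), (190, 191, 197), (191, 193, 198), (192, 192, 199), (191, 193, 198)] | [(190, 192, 196), (200, 202, 206), (220, 220, 224), (223, 224, 228), (223, 224, 227), (223, 22
[... 2696 characters left out ...]
1, 93]), (220, [83, 84, 105]), (221, [136, 138, 142]), (222, [136, 137, 142]), (223, [136, 137, 142]), (224, [137, 138, 142]), (225, [136, 137, 142]), (226, [136, 138, 142]), (227, [136, 137, 141]), (228, [136, 137, 142]), (229, [123, 136, 144]), (230, [83, 133, 151]), (231, [0, 129, 158]), (232, [0, 128, 158]), (233, [0, 128, 158]), (234, [0, 130, 160]), (235, [0, 153, 188]), (236, [128, 139, 149]), (237, [136, 138, 141]), (238, [136, 137, 141]), (239, [136, 137, 141]), (240, [136, 138, 142]), (241, [137, 138, 142]), (242, [136, 137, 141]), (243, [136, 137, 141]), (244, [127, 128, 132]), (245, [46, 44, 45]), (246, [18, 16, 18]), (247, [18, 16, 18]), (248, [24, 23, 23]), (249, [25, 23, 23])]
```

View pics/w9c.png

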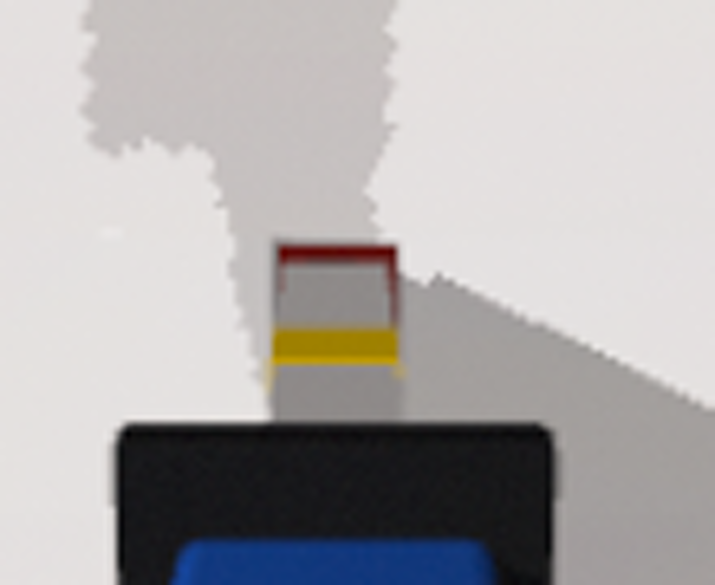

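View pics/s9c.png

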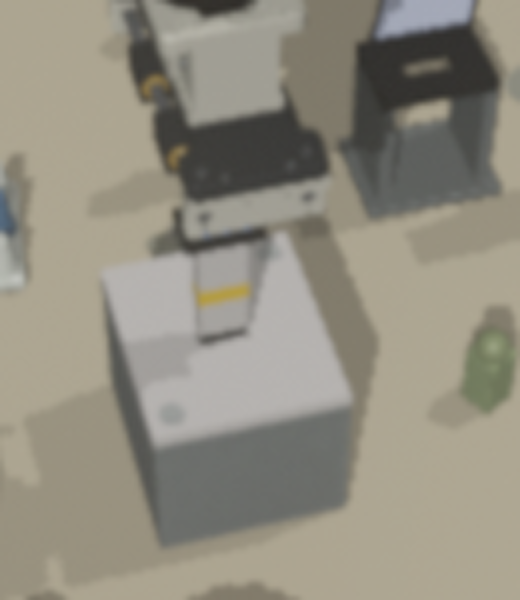

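```bash
cat > m9.py <<'E'
from h import *
import pickle,sys
f,row,zz,rowb=sys.argv[1],float(sys.argv[2]),float(sys.argv[3]),float(sys.argv[4])
c=pickle.load(open("w8.pkl","rb"))
p=np.array([.6053,.0133,.2548]); Rt=Rn.from_euler("xyz",np.radians([180,0,26.06])).as_matrix()
ct=dict(R=c["R"]@Rt,t=c["R"]@p+c["t"],intrinsics=c["intrinsics"],fish=True)
S=lambda col,row,z:least_squares(lambda q:(proj(ct,[q[0],q[1],z/1000])-[col,row]).ravel(),[.01,0]).x*1000
for d in(-1,0,1): print("slot",S(321.2,row,zz+d)-[16,0])
for dz in(-2.8,-1.3,0): print("blade",dz,S(321.1,rowb,124+dz)-[15,0])
E
python3 m9.py w9 217.2 128.6 220.1
```

```text
slot [-1.84316525  0.97214362]
slot [-2.09434728  0.97294553]
slot [-2.3455293   0.97374744]
blade -2.8 [-1.39679626  0.89334902]
blade -1.3 [-1.7860367   0.89412694]
blade 0 [-2.12337841  0.89480114]
```

```bash
python3 -m crank '[[-0.02,0,0.2,0,0,0,0.1],[-0.02,0,0.4,0,0,0,0.1],[-0.02,0,0.5,0,0,0,0.1],[-0.02,0,0.5,0,0,0,0.1]]' 30;python3 -m crank '[[0,0,0,0,0,0,0.1]]' 30;  python3 - <<'E'
from h import *; import pickle
from go import st
c=cam("wrist"); st(); pickle.dump(c,open("w10.pkl","wb"))
cv2.imwrite("pics/w10c.png",cv2.resize(c["bgr"][195:255,290:360],None,fx=10,fy=10,interpolation=cv2.INTER_CUBIC))
E
python3 edges.py w10.pkl 218 228
```

```text
time: 12.0
tool_pos: [0.6046, 0.0136, 0.2334]
tool_rot: [3.141, -0.001, 0.455]
contact_force: [0.3, 1.4, -2.6]
opening: 0.0239
time: 12.12
tool_pos: [0.6046, 0.0136, 0.2336]
tool_rot: [3.141, -0.001, 0.455]
contact_force: [-0.6, -0.2, -2.5]
opening: 0.0241
12.18 [0.6046 0.0136 0.2336] [ 1.7996e+02 -5.0000e-02  2.6050e+01] F [-0.8  0.5 -2.2] op 0.0239 q [-0.1   0.5   1.31 -0.    1.33  1.01]
218 [(192, 192, 196), (191, 191, 195), (178, 179, 184), (146, 147, 154), (136, 138, 151), (137, 137, 152), (137, 138, 151)] | [(159, 160, 174), (176, 176, 188), (180, 180, 193), (181, 181, 195), (208, 208, 217), (223, 224, 227), (225, 225, 228)]
219 [(192, 193, 197), (191, 192, 196), (169, 169, 174), (95, 96, 108), (35, 36, 102), (41, 43, 104), (41, 44, 103)] | [(45, 48, 107), (41, 43, 102), (42, 46, 105), (40, 43, 104), (169, 170, 182), (220, 220, 223), (225, 225, 228)]
220 [(192, 192, 197), (192, 193, 196), (168, 168, 172), (96, 97, 109), (64, 65, 110), (86, 86, 120), (84, 86, 119)] | [(84, 84, 118), (84, 85, 118), (64, 65, 112), (34, 36, 102), (168, 167, 181), (220, 220, 224), (224, 225, 228)]
2
[... 1978 characters left out ...]
2, 94]), (220, [84, 85, 106]), (221, [136, 137, 141]), (222, [136, 137, 141]), (223, [136, 138, 142]), (224, [136, 137, 141]), (225, [136, 138, 141]), (226, [136, 137, 141]), (227, [136, 137, 141]), (228, [136, 137, 141]), (229, [122, 136, 144]), (230, [83, 132, 151]), (231, [0, 128, 158]), (232, [0, 128, 158]), (233, [0, 128, 158]), (234, [0, 130, 160]), (235, [0, 153, 188]), (236, [127, 139, 149]), (237, [136, 137, 141]), (238, [136, 137, 142]), (239, [136, 138, 142]), (240, [136, 137, 141]), (241, [136, 137, 141]), (242, [136, 138, 142]), (243, [136, 137, 141]), (244, [127, 127, 132]), (245, [45, 43, 45]), (246, [17, 16, 16]), (247, [18, 16, 18]), (248, [23, 23, 23]), (249, [25, 23, 23])]
```

View pics/w10c.png

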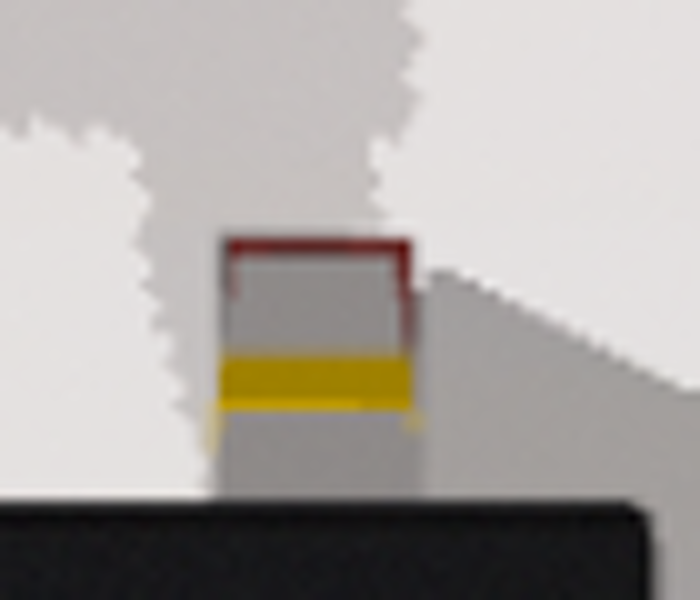

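```bash
python3 m9.py w10 218.4 123.6 220.1; python3 -m crank '[[0,0,0.2,0,0,0,0.1],[0,0,0.4,0,0,0,0.1],[0,0,0.6,0,0,0,0.1],[0,0,0.8,0,0,0,0.1],[0,0,0.8,0,0,0,0.1]]' 30;python3 -m crank '[[0,0,0,0,0,0,0.1]]' 30; python3 go.py .604 .0136 .2255 26.05
```

```text
slot [-1.48533608  0.96754847]
slot [-1.73995348  0.96834814]
slot [-1.99457088  0.9691478 ]
blade -2.8 [-1.39679626  0.89334902]
blade -1.3 [-1.7860367   0.89412694]
blade 0 [-2.12337841  0.89480114]
time: 12.8
tool_pos: [0.6045, 0.0137, 0.2253]
tool_rot: [3.141, -0.0, 0.455]
contact_force: [-0.7, 0.7, -2.7]
opening: 0.024
time: 12.92
tool_pos: [0.6046, 0.0136, 0.2256]
tool_rot: [3.141, -0.001, 0.455]
contact_force: [-0.4, 0.5, -1.6]
opening: 0.0238
12.93 [0.6046 0.0136 0.2256] [ 1.7996e+02 -5.0000e-02  2.6060e+01] F [-0.4  0.5 -1.6] op 0.0238 q [-0.1   0.5   1.32 -0.    1.31  1.01]
[-0.06 -0.02  0.01] [ 0.04 -0.05  0.01]
```

```bash
python3 -m crank '[[0,0,0.4,0,0,0,0.1],[0,0,0.8,0,0,0,0.1],[0,0,1.2,0,0,0,0.1],[0,0,1.5,0,0,0,0.1],[0,0,1.5,0,0,0,0.1]]' 30; python3 -m crank '[[0,0,0.2,0,0,0,0.1],[0,0,0.4,0,0,0,0.1],[0,0,0.4,0,0,0,0.1],[0,0,0.4,0,0,0,0.1],[0,0,0.4,0,0,0,0.1]]' 30; python3 - <<'E'
from h import *; import pickle
from go import st
c=cam("wrist"); st(); d=cam("side"); pickle.dump((c,d),open("w11.pkl","wb"))
cv2.imwrite("pics/w11c.png",cv2.resize(c["bgr"][195:255,290:360],None,fx=10,fy=10,interpolation=cv2.INTER_CUBIC))
cv2.imwrite("pics/s11c.png",cv2.resize(d["bgr"][190:270,290:370],None,fx=7,fy=7,interpolation=cv2.INTER_CUBIC))
E
```

```text
time: 13.55
tool_pos: [0.6045, 0.0137, 0.2101]
tool_rot: [3.141, -0.0, 0.455]
contact_force: [-0.7, -0.3, -2.2]
opening: 0.024
time: 14.18
tool_pos: [0.6047, 0.0136, 0.2066]
tool_rot: [3.141, -0.001, 0.455]
contact_force: [-0.7, -0.6, -1.8]
opening: 0.0237
14.22 [0.6047 0.0136 0.2066] [ 1.7995e+02 -5.0000e-02  2.6060e+01] F [-0.4  0.7 -2.1] op 0.0235 q [-0.1   0.52  1.35 -0.    1.27  1.01]
```

View pics/w11c.png

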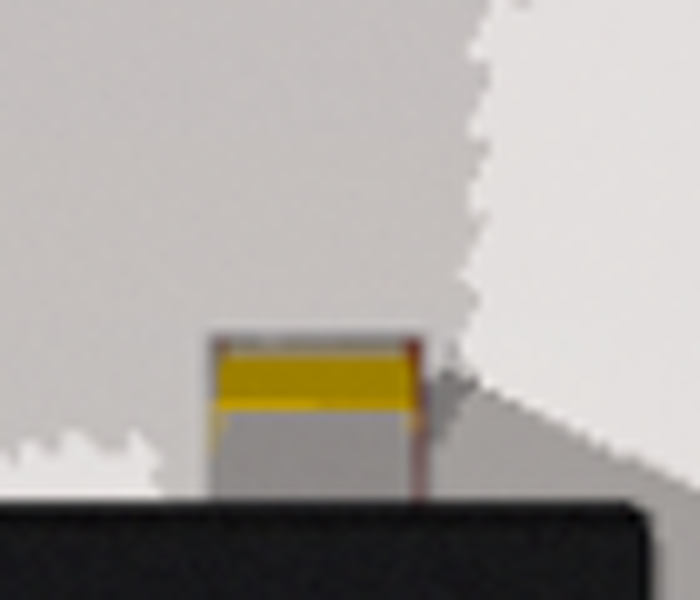

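View pics/s11c.png

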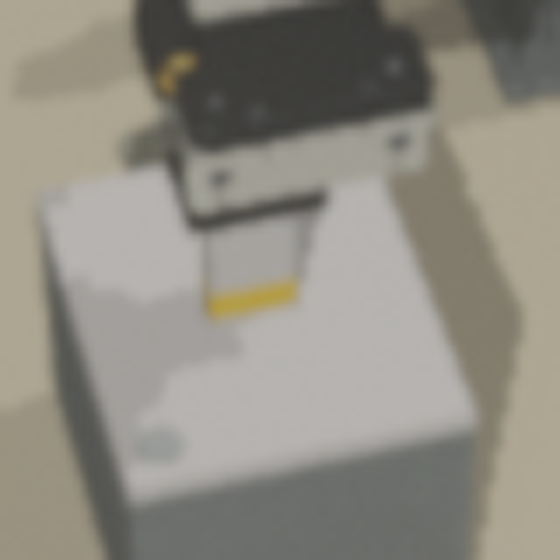

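```bash
python3 -m crank '[[0,0.01,0.15,0,0,0,0.1],[0,0.01,0.3,0,0,0,0.1],[0,0.01,0.45,0,0,0,0.1],[0,0.01,0.6,0,0,0,0.1],[0,0.01,0.6,0,0,0,0.1]]' 30; python3 -m crank '[[0,0,0,0,0,0,0.1],[0,0,0,0,0,0,0.1]]' 30; python3 - <<'E'
from h import *; import pickle
from go import st
c=cam("wrist"); st(); d=cam("side"); pickle.dump((c,d),open("w12.pkl","wb"))
cv2.imwrite("pics/w12c.png",cv2.resize(c["bgr"][195:255,290:360],None,fx=10,fy=10,interpolation=cv2.INTER_CUBIC))
cv2.imwrite("pics/s12c.png",cv2.resize(d["bgr"][200:250,300:360],None,fx=11,fy=11,interpolation=cv2.INTER_CUBIC))
e=pickle.load(open("w11.pkl","rb"))[1]
for n,q in(("11",e),("12",d)):
    for u in(324,327,330): print(n,u,[(v,q["bgr"][v,u].tolist()) for v in range(215,240)])
E
```

```text
time: 14.9
tool_pos: [0.6046, 0.0135, 0.2003]
tool_rot: [3.141, -0.0, 0.455]
contact_force: [0.8, -0.4, -2.1]
opening: 0.0241
time: 15.15
tool_pos: [0.6047, 0.0135, 0.2006]
tool_rot: [3.141, -0.001, 0.455]
contact_force: [-0.3, -0.5, -2.1]
opening: 0.0239
15.2 [0.6047 0.0136 0.2006] [ 1.7996e+02 -5.0000e-02  2.6060e+01] F [-0.2 -0.3 -2.5] op 0.0239 q [-0.1   0.52  1.36 -0.    1.26  1.01]
11 324 [(215, [147, 157, 158]), (216, [148, 158, 160]), (217, [148, 159, 161]), (218, [141, 151, 153]), (219, [111, 120, 122]), (220, [75, 81, 83]), (221, [92, 96, 98]), (222, [135, 139, 142]), (223, [155, 159, 162]), (224, [159, 163, 166]), (225, [159, 163, 166]), (226, [159, 163, 166]), (227, [159, 163, 165]), (228, [160, 163, 166]), (229, [159, 163, 166]), (230, [152, 162, 168]), (231, [124, 160, 173]), (232, [84, 157, 177]), (233, [73, 157, 178]), (234, [104, 158, 175]), (235, [142, 162, 170]), (236, [164, 170, 174]), (237, [171, 174, 176]), (238, [168, 170, 174]), (239, [164, 167, 170])]
11 327 [(215, [149, 159, 161]), (216, [149, 159, 161]), (217, [144, 153, 156]), (218, [119, 128, 129]), (219,
[... 2200 characters left out ...]
 (236, [173, 178, 181]), (237, [176, 179, 182]), (238, [176, 179, 182]), (239, [176, 179, 182])]
12 330 [(215, [150, 160, 162]), (216, [149, 159, 161]), (217, [149, 159, 161]), (218, [146, 156, 158]), (219, [130, 139, 141]), (220, [97, 105, 107]), (221, [77, 81, 83]), (222, [107, 110, 113]), (223, [141, 145, 147]), (224, [155, 159, 162]), (225, [158, 162, 165]), (226, [158, 162, 165]), (227, [159, 162, 165]), (228, [158, 162, 165]), (229, [158, 162, 165]), (230, [154, 162, 166]), (231, [133, 160, 170]), (232, [101, 158, 175]), (233, [110, 162, 178]), (234, [152, 172, 180]), (235, [172, 177, 182]), (236, [176, 179, 182]), (237, [176, 179, 182]), (238, [176, 179, 182]), (239, [176, 179, 182])]
```

View pics/w12c.png

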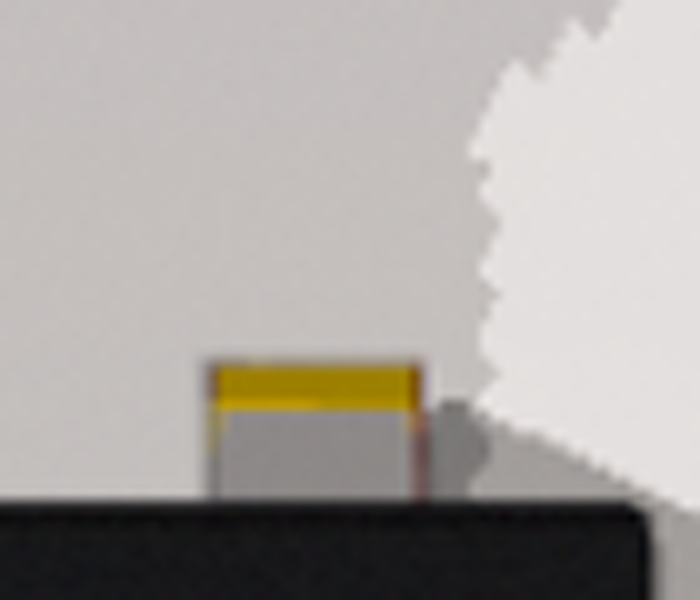

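View pics/s12c.png

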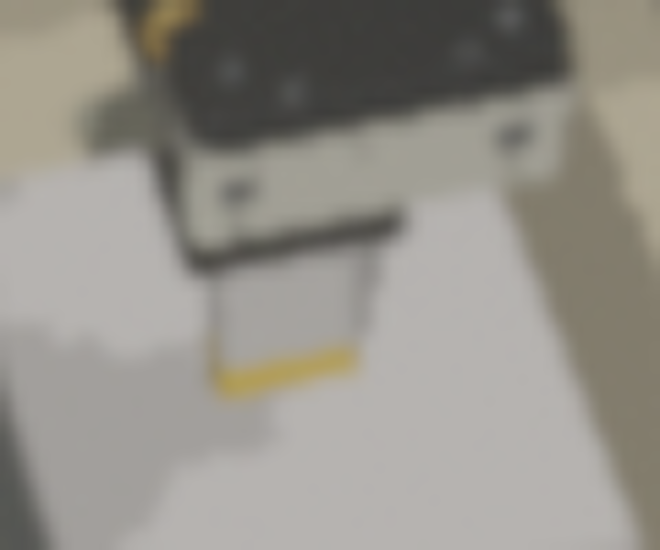

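```bash
python3 - <<'E'
from h import *; import pickle
c,d=pickle.load(open("w12.pkl","rb")); 
print([(v,c["bgr"][v,318:325].mean(0).astype(int).tolist()) for v in range(226,248)])
print([(v,c["bgr"][v,350:356].mean(0).astype(int).tolist()) for v in range(244,248)])
E
for r in 230.6 231.0 231.4; do python3 m9.py w12 $r 90.6 220.1|head -3; done
python3 - <<'E'
import pickle; import sys; sys.path.insert(0,'.')
from h import *
# side view prediction: edges of band top, collar bottom, and slot near edge on +y face centre column
c,d=pickle.load(open("w12.pkl","rb")); 
w=np.array([.604,.0135]); y=np.radians(116); n=np.array([np.cos(y),np.sin(y)])
for nm,off,z in(("slot near edge",.007,.110),("face z51",.006,.116),("face z45",.006,.110),("collar bottom",.017,.160)): print(nm,proj(d,[*(w+off*n),z]))
cc=-d["R"].T@d["t"]; v=np.array([*(w),.11])-cc; print("sight drop per mm gap",-v[2]/np.abs(v[:2]@n))
E
```

```text
[(226, [189, 191, 196]), (227, [189, 190, 196]), (228, [189, 191, 195]), (229, [189, 191, 195]), (230, [166, 173, 179]), (231, [103, 139, 154]), (232, [0, 127, 157]), (233, [0, 127, 157]), (234, [0, 128, 158]), (235, [0, 145, 179]), (236, [127, 138, 146]), (237, [135, 136, 140]), (238, [135, 136, 141]), (239, [135, 136, 141]), (240, [135, 136, 140]), (241, [135, 137, 141]), (242, [135, 136, 140]), (243, [135, 136, 140]), (244, [126, 127, 131]), (245, [45, 44, 45]), (246, [18, 16, 17]), (247, [18, 17, 18])]
[(244, [153, 155, 160]), (245, [90, 90, 93]), (246, [43, 41, 44]), (247, [40, 39, 40])]
slot [-1.13763122  0.93594575]
slot [-1.4275109   0.93672259]
slot [-1.71739059  0.93749943]
slot [-1.40422015  0.93577437]
slot [-1.69526692  0.93655046]
slot [-1.9863137   0.93732656]
slot [-1.67097615  0.93560297]
slot [-1.96319074  0.93637831]
slot [-2.25540534  0.93715365]
slot near edge [[325.01594553 234.52301494]]
face z51 [[324.8692178  232.57003373]]
face z45 [[324.90898844 234.22220626]]
collar bottom [[325.78839842 223.40050289]]
sight drop per mm gap 1.1629085348208363
```

```bash
python3 -m crank '[[0,0,0.02,0,0,0,0.1],[0,0,0.02,0,0,0,0.1],[0,0,0.02,0,0,0,0.1],[0,0,0.02,0,0,0,0.1],[0,0,0.02,0,0,0,0.1]]' 30; python3 - <<'E'
from h import *
from go import st
c=cam("top"); cv2.imwrite("pics/top13.png",c["bgr"]); st()
E
```

```text
time: 15.88
tool_pos: [0.6047, 0.0135, 0.2003]
tool_rot: [3.141, -0.001, 0.455]
contact_force: [-0.7, -0.1, -2.1]
opening: 0.0238
15.93 [0.6047 0.0135 0.2003] [ 1.7996e+02 -4.0000e-02  2.6050e+01] F [ 0.4 -0.4 -2.7] op 0.0239 q [-0.1   0.52  1.36 -0.    1.25  1.01]
```

View pics/top13.png

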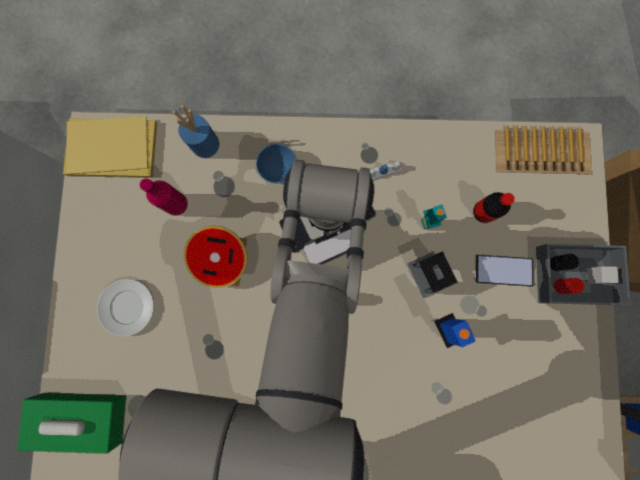

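Everything visible in the top view is at the same pixels as at the start: thermos (165,198), bowl (276,163), plate (126,306), phone (505,270), larger wand (457,332) and turquoise wand (434,217). The stand is empty.

```bash
python3 -c "
from cell import robot
print(robot.hand_in()); print(robot.observe()['time'])"
```

```text
the job is handed in; nothing more can be done
None
the job is handed in; nothing more can be done
```

The job is handed in at about 16 s of the 58 s allowed. The wand is still in the gripper, upright in the comparison box's window.

- **Choosing the wand:** I took the small blue wand out of its stand and left the turquoise wand and the larger blue one alone.
- **Reading the dot:** I held the tip about 25 mm off the white dot for over 1.2 s, untouched. The tip was within about 2 mm of the dot's centre. The tool was within 0.1° of the board normal I had fitted, but separate fits of the board's yaw ranged from -6° to -9°, so true squareness is good to about 1°.
- **Fitting the window:** I lined the blade up in the wrist camera and lowered it straight down. The gaps were about 1 mm on the sides I could see, and no contact force showed beyond the wand's weight (about -2 N, with ±1 N noise).
- **Final pose:**
  - The side and wrist views put the middle of the yellow band level with the top of the window, within about 0.5 mm. The height recorded at the grasp put the wand up to 1 mm higher, so I lowered it a last 0.2 mm.
  - Tilt is about 0.05°, and the collar is about 50 mm clear of the plate.
- **Other things on the desk:** Those I could see in the last top view had not moved. The arm hid the seal there, and I did not check it again.

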